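# Prop up the drop gate of a power-pack dispenser and refill it in order

### The job

Refill the gravity-feed power-pack dispenser on the shop counter. Take the orange drop gate by its leaning bar, lift it without letting it fall, hook the slot of the bar onto the brass catch pin by feel, never forcing the bar against the pin, and let go so that the gate hangs open by itself. Then set the orange pack and after it the blue pack in the loading end of the lane, so that they roll under the gate and lie at the outlet, orange first and blue right behind it; leave the green bowl, the white box and the blue cup where they are.

Things in the scene. Friction and masses are not known exactly. Their poses are not given: they have to be found in the camera images.
- dispenser: Fixed dispenser on a blue base plate 130 (x) x 400 (y) mm. Origin on the counter under the middle of the gate; z up, x away from the robot, y up along the lane. The gate moves in the plane y = 0 between posts at x = -44 and 44 mm, y = -12.5 and 12.5 mm, 8 mm thick; front (-x) posts 212 mm high, rear posts 290 mm. From y = -140 to -20 mm the lane has a clear roof 52 mm over its floor.
- load (a point): Point on the lane floor at the open loading end, 112 mm up the lane (y) from the gate, 92 mm above the counter; axes as the dispenser. The floor climbs 15 deg to +y, is 66 mm wide (x) between walls 28 mm high, ends 78 mm further up, and is open above from 15 mm beyond the gate. A pack set down here with its axis across the lane (x) rolls down by itself.
- outlet (a point): Point on the lane floor at the blue outlet stop, the low end of the lane, 142 mm down the lane from the gate; axes as the dispenser. The first pack comes to rest against the stop, its centre about 20 mm from it.
- catch: Dark steel fork on the rear posts that carries the catch pin: brass, 8 mm diameter, lying along y over the gate between the fork's cheeks at y = -20 and 20 mm. Origin at the pin's mean place: dispenser x = -19 mm, y = 0, 270 mm above the counter; axes as the dispenser. The pin itself is set up to 8 mm higher or lower each time, which is not reported: find it by touch or by eye. It is rigid.
- gate (a joint): Height of the orange gate above closed in m: 0 closed, up to 0.075 at its stop (with a low pin, the bar at rest lean can meet the pin a little before). It slides straight up and down and falls by its own weight (gate and bar about 0.5 kg, varies). Hung on the pin it stands at 0.052 to 0.068; a pack passes under from 0.045 up.
- bar: Slotted steel bar hinged on the gate's top edge. Origin on the hinge axis (dispenser x = 0, y = 0, 138 mm above the counter with the gate closed; rises with it). z runs along the bar from the hinge, y is the hinge axis, x is its back, away from the robot. It leans towards the robot, 42 deg from vertical at rest on its stop, and swings freely back to 8 deg. Strip 7 mm thick (x), 12 mm wide.
- grip (a point): Middle of the black flat handle at the bar's outer end, 150 mm from the hinge; axes as the bar. The handle is a plate 8 mm thick (x), 40 mm wide (y), from 130 to 175 mm from the hinge: pinch its two faces with the tool tilted along the bar; it turns with the tool.
- slot (a point): Where the pin's axis lies when seated: 74 mm from the hinge, 8.5 mm to the back. Back of the bar by z: 45-61 mm ridge to x = 16.5; 61-78 slot, from x = 3.5 open to the back; 78-110 ridge to x = 16.5 that hangs on the pin, with a lip down to z = 75 at x = 13.5-16.5. Seated, the bar leans 20 deg, hinge 72 mm below the pin. Lift 4-5 mm above that, swing back over the pin, lower.
- orange_pack: Orange cylindrical power pack with white bands, 40 mm diameter, 58 mm long, about 0.12 kg. Origin at its centre, x along its axis. At the start it lies on the cradle.
- blue_pack: Blue cylindrical power pack with white bands, otherwise the same.
- cradle: Grey cradle, fixed, 70 (x) x 200 (y) x 8 mm, origin under its centre on the counter. The packs lie on rails along its x at y = -50 and 50 mm, their axes 33 mm above the counter; which pack is on which side varies.
- bowl: Green bowl, 110 mm across, 55 mm high, origin under its centre. Leave alone.
- phone_box: White carton 160 x 85 x 45 mm, origin under its centre. Leave alone.
- pen_cup: Blue cup, 70 mm across, 95 mm high, origin under its centre. Leave alone.
Mind the look-alikes: they are no part of the job. Of the things that look like the orange_pack, the largest one is meant.

How it is judged:
By the outcome, as a careful person would: the job done as asked, in the order asked, and still so for the second after the job is handed in, with the robot touching nothing.
It also fails if it takes over 72 s, if anything falls off the work surface, if the arm or the gripper's body presses on something with over 40 N, if the wrist force passes 120 N, or if a joint passes its speed limit or range.

### The arm

A 6-joint arm with a two-finger parallel gripper is mounted at the origin on the work surface. World frame = base frame: x ahead of the robot, y to its left, z up, the work surface at z = 0. Lengths are in m, angles in degrees, forces in N, time in s.
With the tool pointing down it reaches from about 0.25 to 0.725 m from the base axis. Payload 9.7 kg.
Tool frame: the origin (TCP) lies between the finger pads; the fingertips stand 11 mm ahead of it and the grasp point (between the pads) lies 8 mm behind it; z points along the fingers, y is the direction in which the jaws open and shut (so a half turn about z gives the same grasp; the last joint's range is limited). The gripper opens to 85 mm and grips with 20 to 120 N. Pads are 22 mm wide; open, the fingers measure 114 mm over their backs; the gripper's body (76 mm by 85 mm) begins 54 mm behind the grasp point. The pads swing forward as they close: fully open they stand 13 mm farther back than shut.
Start: joints at [-65.546, 4.979, 10.078, 95.1, 0, 90], TCP at [0.228, -0.501, 0.242] pointing down, gripper open.
Joint ranges: [-179.16, 179.16], [-48.56, 103.87], [-65.8, 70.77], [-126.05, 130.52], [-82.76, 87.17], [-180, 180]. Speed limits (degrees/s): [127.2, 127.2, 147.25, 180, 180, 180].

### API

Orientations are given as [roll, pitch, yaw] about the fixed x, y, z axes, in that order (R = Rz(yaw) Ry(pitch) Rx(roll)).
In Python, from workcell import bot gives the robot as it stands.
- The arm moves only by the tool play_rows, never from a script. Its argument "targets" is a list of rows, each an object of numbers: "fingers": the gripper command: -1 is shut, 1 is fully open, values between are in proportion; "x", "y", "z": the shift along the tool's x, y, z in m; "wx", "wy", "wz": the turn, a rotation vector about the tool's x, y, z in degrees. In form: [{"fingers": .., "x": .., "y": .., "z": .., "wx": .., "wy": .., "wz": ..}, ...]. A call has 1 to 20 rows; each row is the pose to reach, as a shift and turn from the pose commanded when the call began, along the tool's axes at that moment; what a row does not reach only later rows make up. A row lasts 1/12 s, in which the tool goes at most 41.7 mm and 7.16 degrees, less where a joint would pass 70% of its speed; a pose out of reach is approached as far as the arm can. A call with a gripper value outside its range is refused whole. The fingers move at their own pace and stop on an object; "grip_force" is the grip in N (left out, the last holds). Time passes only in rows, so rows that repeat a pose let the fingers close. It gives the time, the measured TCP pose, the force and the opening at its end, in the units of the state.
- bot.get_obs(): the state, without advancing time (a new reading comes with each control period).
- bot.camera(name): name is "scene" or "top"; returns (picture, depth): 384x512x3 uint8, blue, green, red; 384x512 float32, m along the optical axis (not along the pixel's ray), 0 where there is no reading.
- bot.get_calibration(name): a dict with "fx", "fy", "cx", "cy" (pixels), "camera_from_world" (4x4, takes a point from world to camera coordinates). Camera axes: x right, y down, z forward; pixel columns grow to the right and rows downward; lengths in m; the calibration is good to about 2 mm. A picture is of the moment at which its call begins. get_calibration takes no time and is no camera call.
- bot.job_done(): hands the job in, once; it reports no verdict.
Trained networks look in the newest picture that a camera, given by its name, has taken for a name from the list of things; names that differ only in an ending like _2 or _b are one class to them, and where a whole thing is asked for, a point or a joint stands for the part that bears it (a point fixed in the world has none). Each returns a list of dicts, best first, with "confidence" (0 to 1); they miss things now and then, are a little off and sometimes report something else, mostly with a low value. They report only what shows in the picture. A call takes as long as a camera call. They do not tell look-alikes from the thing itself.
- bot.look_for(query, camera): "extent" ([left, top, right, bottom] in pixels, round what is visible of it).
- bot.outline_of(query, camera): "region" (384x512 bool, what is visible of it) and "extent" ([left, top, right, bottom] in pixels, round what is visible of it).
- bot.place_of(query, camera): "point" ([row, column] in pixels: a listed point, or the origin of a listed thing).
The state is a dict: "time": time; "q": joint angles; "qd": joint speeds; "joint_efforts": joint torques, N m; "ee_pos": TCP position; "tcp_rot": TCP orientation; "wrist_force": force on the tool from outside, world axes, zero at the start; "torque": the same for the moment, N m; "opening": finger opening in m.
Only numpy, scipy, OpenCV 4.12 (cv2) and the standard library are available. Lean on these libraries where they do the work, as an engineer would, in place of code of your own. Each camera call takes 0.05 s, during which the arm holds its last target.

## Working session

There is one attempt and no reset: what is moved stays moved. The work goes in short steps, Python scripts to look and compute and a tool call to move; the robot and the scene stay as the last step left them, time stands still between calls to the robot, and variables do not carry over. Pictures are saved under pics/ and viewed, and the job is handed in when it is done.

Besides the shell and the picture viewer there is one more tool, called after "Emit:" in YAML: its name, and indented under it one key for each argument. play_rows: Moves the arm, as the interface text tells. Its arguments: {"type":"object","properties":{"targets":{"type":"array","items":{"type":"object","properties":{"fingers":{"type":"number"},"x":{"type":"number"},"y":{"type":"number"},"z":{"type":"number"},"wx":{"type":"number"},"wy":{"type":"number"},"wz":{"type":"number"}}}},"grip_force":{"type":"number"}},"required":["targets"]}

```bash
ls; mkdir -p pics
python3 - <<'E'
from workcell import bot
import cv2,numpy as np
o=bot.get_obs();print(o)
for n in ("scene","top"):
    im,d=bot.camera(n);cv2.imwrite(f"pics/{n}0.png",im);np.save(f"{n}0.npy",d)
    c=bot.get_calibration(n);print(n,c)
E
```

```text
pics
{'time': 0.0, 'q': array([-6.55460103e+01,  5.01243130e+00,  1.00342751e+01,  9.50985542e+01,
       -3.95910084e-05,  9.00006448e+01]), 'qd': array([-0.07188524,  0.01056621,  0.01707416,  0.06315653, -0.02174733,
        0.01536389]), 'joint_efforts': array([ 4.95183958e-04, -5.20389819e+01,  4.64805400e+01,  1.63322745e-02,
        1.36851977e-04, -2.29417441e-05]), 'ee_pos': array([ 0.22759361, -0.50047369,  0.24156867]), 'tcp_rot': array([-1.79923290e+02,  4.04542523e-05,  2.44533450e+01]), 'wrist_force': array([-0.56743828, -0.57560737, -0.20265541]), 'torque': array([ 0.040342  , -0.07306303, -0.00049433]), 'opening': 0.08523698710322253}
scene {'fx': 402.4426037889048, 'fy': 402.4426037889048, 'cx': 253.28229391108965, 'cy': 183.03242800379257, 'camera_from_world': array([[-0.28629423,  0.95800543, -0.01616203,  0.08929347],
       [ 0.72868249,  0.2067477 , -0.65289909, -0.26040123],
       [-0.62213941, -0.19869823, -0.75727245,  1.76336563],
       [ 0.        ,  0.        ,  0.        ,  1.        ]])}
top {'fx': 386.1557645939201, 'fy': 386.1557645939201, 'cx': 256.06325347607304, 'cy': 190.36833154952234, 'camera_from_world': array([[-0.0394625 , -0.99921635, -0.00306556,  0.06975062],
       [-0.97169501,  0.03909037, -0.23298231,  0.55245559],
       [ 0.23291957, -0.00621527, -0.97247614,  1.0567633 ],
       [ 0.        ,  0.        ,  0.        ,  1.        ]])}
```

View pics/scene0.png

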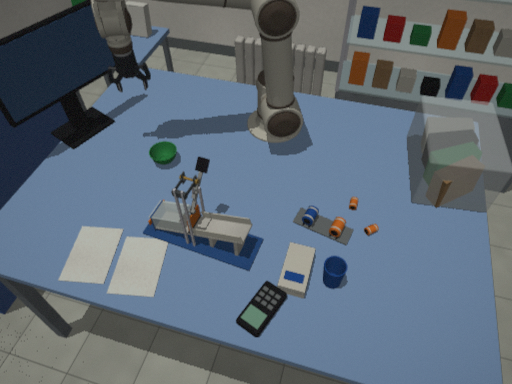

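View pics/top0.png

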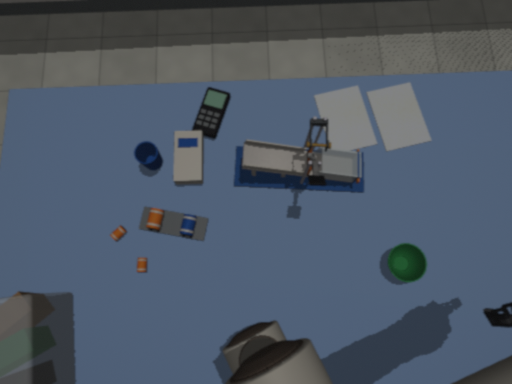

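The top view shows the dispenser at about (303,165), the orange pack at (155,219) and the blue pack at (188,226) on the cradle. The two small orange cylinders at (118,233) and (142,264) are the decoys.

```bash
cat > h.py <<'E'
from workcell import bot
import cv2,numpy as np
from scipy.spatial.transform import Rotation as Rn
C={n:bot.get_calibration(n) for n in("scene","top")}
def w(n,u,v,d):
    c=C[n];p=np.array([(u-c['cx'])/c['fx']*d,(v-c['cy'])/c['fy']*d,d]);T=np.linalg.inv(c['camera_from_world'])
    return T[:3,:3]@p.reshape(3,-1)+T[:3,3:] if np.ndim(d) else T[:3,:3]@p+T[:3,3]
def proj(n,P):
    c=C[n];P=np.atleast_2d(P);q=P@c['camera_from_world'][:3,:3].T+c['camera_from_world'][:3,3]
    return np.c_[q[:,0]/q[:,2]*c['fx']+c['cx'],q[:,1]/q[:,2]*c['fy']+c['cy']]
def cloud(n,d):
    v,u=np.mgrid[:384,:512];return w(n,u.ravel(),v.ravel(),d.ravel()).T.reshape(384,512,3)
E
python3 - <<'E'
from h import *
for n in("scene","top"):
    im,d=bot.camera(n);P=cloud(n,d)
    cv2.imwrite(f"pics/{n}_crop.png",cv2.resize(im[130:280,120:400] if n=="scene" else im[80:290,90:380],None,fx=2.7,fy=2.7,interpolation=cv2.INTER_CUBIC))
    for q in("dispenser","orange_pack","blue_pack","cradle","bar","gate","catch"):
        for r in bot.outline_of(q,n)[:3]:
            m=r['region']&(d>0);X=P[m]
            print(n,q,round(r['confidence'],2),np.round(r['extent']),m.sum(),X.mean(0).round(3),X.min(0).round(3),X.max(0).round(3))
            if q in("dispenser","cradle") : np.save(f"m_{n}_{q}.npy",r['region'])
    for q in("load","outlet","grip","slot","catch","dispenser","cradle","bar"):
        print(n,q,[(np.round(r['point'],1),round(r['confidence'],2)) for r in bot.place_of(q,n)[:2]])
E
```

```text
scene dispenser 0.66 [144. 156. 263. 268.] 5639 [ 0.644 -0.071  0.08 ] [ 0.322 -0.306 -0.007] [0.717 0.118 0.293]
scene orange_pack 0.54 [329. 217. 348. 238.] 219 [0.497 0.35  0.045] [ 0.422  0.328 -0.002] [0.525 0.374 0.057]
scene orange_pack 0.52 [351. 198. 359. 211.] 103 [0.366 0.391 0.019] [ 0.334  0.377 -0.004] [0.386 0.408 0.031]
scene orange_pack 0.51 [363. 227. 380. 237.] 126 [0.461 0.463 0.019] [ 0.428  0.441 -0.004] [0.478 0.488 0.033]
scene blue_pack 0.54 [304. 205. 321. 227.] 217 [0.477 0.254 0.044] [0.437 0.229 0.015] [0.502 0.278 0.056]
scene cradle 0.85 [292. 209. 354. 244.] 627 [0.488 0.305 0.007] [ 0.428  0.202 -0.003] [0.535 0.403 0.02 ]
scene cradle 0.44 [328. 216. 345. 239.] 224 [0.498 0.351 0.044] [ 0.422  0.329 -0.001] [0.525 0.374 0.057]
scene cradle 0.43 [145. 155. 264. 274.] 5482 [ 0.646 -0.07   0.08 ] [ 0.353 -0.305 -0.007] [0.717 0.117 0.293]
scene bar 0.81 [189. 156. 210. 207.] 346 [ 0.546 -0.109  0.201] [ 0.274 -0.246 -0.006] [ 0.634 -0.075  0.271]
scene gate 0.94 [193. 157. 208. 230.] 459 [ 0.579 -0.102  0.18 ] [ 0.278 -0.215 -0.005] [ 0.657 -0.075  0.27
[... 1661 characters left out ...]
11. 146. 324. 185.] 397 [ 0.567 -0.103  0.206] [ 0.513 -0.169  0.005] [ 0.671 -0.079  0.271]
top catch 0.91 [307. 118. 332. 148.] 266 [ 0.646 -0.116  0.268] [ 0.602 -0.193 -0.002] [ 0.769 -0.081  0.292]
top catch 0.3 [171. 129. 204. 184.] 1591 [0.673 0.248 0.041] [ 0.598  0.206 -0.006] [0.78  0.305 0.052]
top load [(array([266.7, 399.5]), 0.71), (array([159.9, 268.5]), 0.69)]
top outlet [(array([169.2, 351.5]), 0.8)]
top grip [(array([182.5, 318.7]), 0.81), (array([161. , 189.1]), 0.4)]
top slot [(array([160.5, 315.7]), 0.5)]
top catch [(array([145. , 318.4]), 0.66)]
top dispenser [(array([167.8, 307.4]), 0.76)]
top cradle [(array([226. , 172.1]), 0.95)]
top bar [(array([155., 311.]), 0.65)]
```

View pics/scene_crop.png

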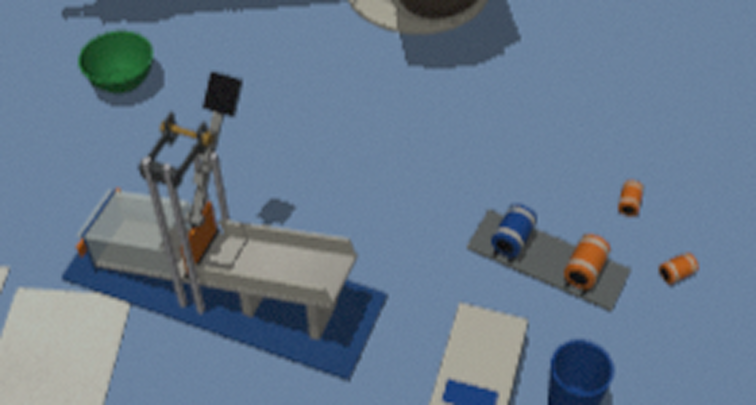

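View pics/top_crop.png

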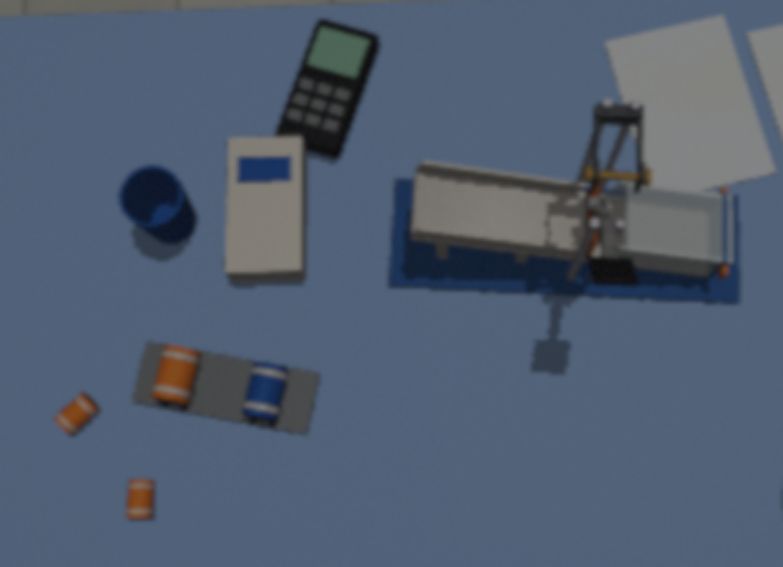

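Run:
```python
from h import *
for n in("scene","top"):
    im=cv2.imread(f"pics/{n}0.png");d=np.load(f"{n}0.npy");P=cloud(n,d)
    hsv=cv2.cvtColor(im,cv2.COLOR_BGR2HSV)
    roi=(P[...,0]>.5)&(P[...,0]<.8)&(P[...,1]>-.35)&(P[...,1]<.16)&(P[...,2]<.03)&(d>0)
    m=roi&(hsv[...,1]>180)&(hsv[...,2]<150)
    X=P[m];print(n,m.sum(),np.percentile(X[:,2],[5,50,95]))
    vis=im.copy();vis[m]=(0,255,0);cv2.imwrite(f"pics/{n}_seg.png",vis)
    # plan-view hull of largest comp
    mm=cv2.morphologyEx(m.astype(np.uint8),cv2.MORPH_OPEN,np.ones((2,2)))
    X=P[mm>0];print(cv2.minAreaRect((X[:,:2]*1000).astype(np.float32)))
    # wall/rail points height .08-.14 ; posts tops
    Y=P[(P[...,0]>.5)&(P[...,0]<.8)&(P[...,1]>-.35)&(P[...,1]<.16)&(d>0)&(P[...,2]>.2)]
    print(len(Y))
    for lo,hi in((.2,.215),(.215,.25),(.25,.28),(.28,.3)):
        Z=Y[(Y[:,2]>lo)&(Y[:,2]<hi)];print(lo,len(Z),np.median(Z,0).round(3),Z.min(0).round(3),Z.max(0).round(3))
```

```text
scene 41 [0.00393391 0.00615193 0.01058946]
((0.0, 0.0), (0.0, 0.0), 0.0)
633
0.2 53 [ 0.593 -0.097  0.207] [ 0.559 -0.127  0.2  ] [ 0.683 -0.086  0.215]
0.215 156 [ 0.552 -0.098  0.237] [ 0.533 -0.127  0.215] [ 0.684 -0.078  0.25 ]
0.25 355 [ 0.622 -0.1    0.268] [ 0.516 -0.135  0.25 ] [ 0.684 -0.074  0.28 ]
0.28 69 [ 0.673 -0.111  0.285] [ 0.605 -0.131  0.28 ] [ 0.683 -0.076  0.291]Traceback (most recent call last):
  File "<stdin>", line 7, in <module>
    return _quantile_unchecked(
        a, q, axis, out, overwrite_input, method, keepdims, weights)
    return _ureduce(a,
                    func=_quantile_ureduce_func,
    ...<5 lines>...
                    overwrite_input=overwrite_input,
                    method=method)
    r = func(a, **kwargs)
    result = _quantile(arr,
                       quantiles=q,
    ...<2 lines>...
                       out=out,
                       weights=wgt)
    slices_having_nans = np.isnan(arr[-1, ...])
                                  ~~~^^^^^^^^^
IndexError: index -1 is out of bounds for axis 0 with size 0
```

Run:
```python
from h import *
for n,pts in(("scene",[(165,245),(240,262),(100,200),(260,245)]),("top",[(237,160),(300,188),(360,172),(300,250),(245,184)])):
    im=cv2.imread(f"pics/{n}0.png");d=np.load(f"{n}0.npy");P=cloud(n,d)
    hsv=cv2.cvtColor(im,cv2.COLOR_BGR2HSV)
    for u,v in pts: print(n,u,v,hsv[v,u],im[v,u],P[v,u].round(3))
    roi=(P[...,0]>.5)&(P[...,0]<.8)&(P[...,1]>-.35)&(P[...,1]<.16)&(d>0)
    m=roi&(hsv[...,0]>100)&(hsv[...,0]<125)&(hsv[...,1]>140)&(P[...,2]<.03)
    mm=cv2.morphologyEx(m.astype(np.uint8),cv2.MORPH_OPEN,np.ones((2,2)))
    X=P[mm>0];print(m.sum(),len(X))
    if len(X): print(np.percentile(X[:,2],[5,50,95]),cv2.minAreaRect((X[:,:2]*1000).astype(np.float32)))
    vis=im.copy();vis[mm>0]=(0,255,0);cv2.imwrite(f"pics/{n}_seg.png",cv2.resize(vis[100:290,120:400],None,fx=2.7,fy=2.7))
```

```text
scene 165 245 [ 33  14 179] [169 179 178] [ 0.703 -0.195  0.002]
scene 240 262 [107 166 106] [106  66  37] [0.698 0.07  0.009]
scene 100 200 [107  83 159] [159 130 107] [ 0.591 -0.511  0.002]
scene 260 245 [107 121 105] [105  76  55] [0.617 0.115 0.008]
1636 1613
[0.00302092 0.00684586 0.01070127] ((870.0933837890625, 139.09075927734375), (888.638916015625, 348.9468078613281), 43.537540435791016)
top 237 160 [108 169  86] [86 51 29] [0.669 0.103 0.005]
top 300 188 [108 157  52] [52 33 20] [ 0.571 -0.087  0.008]
top 360 172 [106  48 112] [112 101  91] [ 0.594 -0.256  0.078]
top 300 250 [107  84 121] [121  98  81] [ 0.383 -0.076 -0.002]
top 245 184 [108 170  87] [87 52 29] [0.59  0.08  0.008]
1414 1408
[0.00281178 0.00693824 0.01091341] ((466.43865966796875, -38.61061096191406), (406.3499450683594, 386.0675354003906), 72.52638244628906)
```

Run:
```python
from h import *
for n in("scene","top"):
    im=cv2.imread(f"pics/{n}0.png");d=np.load(f"{n}0.npy");P=cloud(n,d)
    hsv=cv2.cvtColor(im,cv2.COLOR_BGR2HSV)
    roi=(P[...,0]>.5)&(P[...,0]<.8)&(P[...,1]>-.35)&(P[...,1]<.16)&(d>0)
    m=roi&(hsv[...,0]>100)&(hsv[...,0]<125)&(hsv[...,1]>130)&(P[...,2]<.02)
    k,l,s,_=cv2.connectedComponentsWithStats(m.astype(np.uint8))
    m=np.isin(l,[i for i in range(1,k) if s[i,4]>40])
    v,u=np.nonzero(m)
    # intersect rays with z=6mm
    c=C[n];T=np.linalg.inv(c['camera_from_world']);D=np.c_[(u-c['cx'])/c['fx'],(v-c['cy'])/c['fy'],np.ones(len(u))]@T[:3,:3].T
    X=T[:3,3]+D*((.006-T[2,3])/D[:,2])[:,None]
    r=cv2.minAreaRect(np.ascontiguousarray(X[:,:2]*1000,dtype=np.float32).reshape(-1,1,2));print(n,r, cv2.boxPoints(r).round(1).tolist())
    # lane walls
    Y=P[roi&(P[...,2]>.07)&(P[...,2]<.16)]
    np.save(f"lane_{n}.npy",Y)
    # handle: dark pixels
    h=roi&(P[...,2]>.19)&(P[...,0]<.57)&(im.max(2)<40)
    Z=P[h];print('handle',len(Z),Z.mean(0).round(4),np.percentile(Z,[3,97],axis=0).round(3).tolist())
    # posts
    for lo,hi in((.2,.215),(.283,.295)):
        Z=P[roi&(P[...,2]>lo)&(P[...,2]<hi)&(P[...,0]>.58)];print(lo,len(Z),Z[np.argsort(Z[:,0])][::max(1,len(Z)//12)].round(3).tolist())
    # pin: brass
    b=roi&(P[...,2]>.24)&(hsv[...,0]>12)&(hsv[...,0]<32)&(hsv[...,1]>110)
    Z=P[b];v,u=np.nonzero(b);print('pin',len(Z),Z.mean(0).round(4),np.percentile(Z,[10,50,90],axis=0).round(3).tolist(),u.min(),u.max(),v.min(),v.max())
```

```text
scene ((635.771484375, -87.5255126953125), (398.053955078125, 128.65512084960938), 85.16751861572266) [[554.9000244140625, -280.3999938964844], [683.0999755859375, -291.29998779296875], [716.5999755859375, 105.4000015258789], [588.4000244140625, 116.19999694824219]]
handle 137 [ 0.5332 -0.0975  0.2546] [[0.52, -0.114, 0.24], [0.547, -0.08, 0.27]]
0.2 46 [[0.58, -0.097, 0.213], [0.583, -0.099, 0.211], [0.589, -0.097, 0.214], [0.59, -0.1, 0.209], [0.591, -0.1, 0.205], [0.592, -0.096, 0.207], [0.593, -0.093, 0.2], [0.595, -0.089, 0.204], [0.595, -0.086, 0.2], [0.673, -0.121, 0.213], [0.676, -0.121, 0.207], [0.678, -0.127, 0.202], [0.68, -0.123, 0.201], [0.681, -0.096, 0.207], [0.682, -0.101, 0.212], [0.683, -0.099, 0.204]]
0.283 40 [[0.605, -0.122, 0.287], [0.608, -0.128, 0.285], [0.612, -0.123, 0.286], [0.613, -0.125, 0.287], [0.617, -0.123, 0.287], [0.621, -0.084, 0.286], [0.623, -0.084, 0.283], [0.674, -0.102, 0.286], [0.675, -0.127, 0.284], [0.677, -0.113, 0.286], [0.678, -0.097, 0.288], [0.68, -0.099, 0.291], [0.682, -0.102, 0.287], [0.683, -0.105, 0.283]]
pin 32 [ 0.6161 -0.0985  
[... 587 characters left out ...]
2], [0.588, -0.12, 0.212], [0.589, -0.105, 0.21], [0.589, -0.111, 0.208], [0.59, -0.095, 0.208], [0.592, -0.09, 0.212], [0.593, -0.104, 0.206], [0.67, -0.125, 0.21], [0.671, -0.124, 0.215], [0.673, -0.096, 0.207], [0.675, -0.096, 0.208]]
0.283 56 [[0.602, -0.125, 0.291], [0.606, -0.085, 0.29], [0.608, -0.129, 0.287], [0.611, -0.127, 0.288], [0.613, -0.087, 0.285], [0.616, -0.13, 0.288], [0.618, -0.127, 0.287], [0.622, -0.089, 0.288], [0.669, -0.118, 0.283], [0.671, -0.124, 0.29], [0.673, -0.122, 0.287], [0.674, -0.122, 0.289], [0.676, -0.101, 0.287], [0.677, -0.103, 0.29]]
pin 37 [ 0.612  -0.0982  0.277 ] [[0.609, -0.123, 0.274], [0.612, -0.097, 0.276], [0.616, -0.08, 0.283]] 307 329 142 146
```

```bash
cat > fit.py <<'E'
from h import *
from scipy.optimize import least_squares
def box(p,c,h,R=None):
    q=p-c
    if R is not None:q=q@R
    q=np.abs(q)-h
    return np.linalg.norm(np.maximum(q,0),axis=1)+np.minimum(q.max(1),0)
t=np.radians(15)
Rl=Rn.from_euler('x',15,degrees=True).as_matrix()
def sdf(p,pin,pr):
    D=[]
    for x,h in((-44,212),(44,290)):
        for y in(-12.5,12.5):D.append(box(p,[x,y,h/2],[4,4,h/2]))
    # lane local: origin at load pt
    L=np.array([0,112,92.]);n=Rl[:,2]
    s0=-254/np.cos(t);s1=78/np.cos(t);mid=(s0+s1)/2;hl=(s1-s0)/2
    D.append(box(p,L+Rl[:,1]*mid-n*1.5,[36,hl,1.5],Rl))
    for sx in(-1,1):D.append(box(p,L+Rl[:,1]*mid+n*12.5+np.array([sx*34.5,0,0]),[1.5,hl,15.5],Rl))
    a=np.radians(-42);Rb=Rn.from_euler('y',-42,degrees=True).as_matrix();H=np.array([0,0,138.])
    D.append(box(p,H+Rb[:,2]*152.5,[4,20,22.5],Rb))
    D.append(box(p,H+Rb[:,2]*65,[3.5,6,65],Rb))
    D.append(box(p,np.array([-19,0,pin]),[3.2,30,3.2]))
    D.append(box(p,np.array([0,0,100]),[30,2.5,36]))
    return np.min(D,0)
def run(ns,Ys,full=False):
    def f(v):
        th=v[2];R=np.array([[np.cos(th),-np.sin(th),0],[np.sin(th),np.cos(th),0],[0,0,1]])
        out=[]
        for i,Y in enumerate(Ys):
            out.append(sdf((Y*1000-[v[0],v[1],v[4+i]])@R,v[3],0))
        return np.concatenate(out)
    r=least_squares(f,[632,-107,np.radians(-5),270]+[0]*len(Ys),loss='soft_l1',f_scale=2,x_scale=[1,1,.01,1]+[1]*len(Ys),diff_step=1e-4)
    print(ns,r.x[:2].round(1),np.degrees(r.x[2]).round(2),r.x[3:].round(1),np.median(np.abs(r.fun)).round(2));return r
if __name__=="__main__":
    Y={}
    for n in("scene","top"):
        im=cv2.imread(f"pics/{n}0.png");d=np.load(f"{n}0.npy");P=cloud(n,d)
        r=(P[...,0]>.48)&(P[...,0]<.75)&(P[...,1]>-.3)&(P[...,1]<.12)&(d>0)&(P[...,2]>.05)
        # drop roof region
        loc=(P-[.633,-.107,0])@Rn.from_euler('z',-5,degrees=True).as_matrix()
        fl=.092+(loc[...,1]-.112)*np.tan(t)
        roof=(loc[...,1]<-.017)&(loc[...,2]>fl+.02)&(loc[...,2]<fl+.065)&(loc[...,1]>-.2)
        fork=(loc[...,2]>.25)&(np.abs(loc[...,1])>.014)&(loc[...,0]>-.04)
        Y[n]=P[r&~roof&~fork];print(n,len(Y[n]))
    run("scene",[Y["scene"]]);run("top",[Y["top"]]);run("both",[Y["scene"],Y["top"]])
E
python3 fit.py
```

```text
scene 2419
top 2667
scene [ 634.3 -106.7] -5.41 [272.6  -0. ] 0.98
top [ 630.8 -108.7] -4.95 [271.7   0.8] 0.84
both [ 632.7 -107. ] -5.33 [272.   0.   1.] 1.03
```

Dispenser pose from both cameras: about (0.6325, -0.1075), yaw -5.2°, pin height about 272 mm. Next I'll write a helper that turns world targets into tool shifts.

```bash
cat > mv.py <<'E'
from h import *
PSI=-5.2; H0=np.array([.6325,-.1075,.138])
def barR(L,psi=PSI):
    l,p=np.radians([L,psi]);z=np.array([np.sin(l)*np.cos(p),np.sin(l)*np.sin(p),-np.cos(l)]);y=np.array([np.cos(l)*np.cos(p),np.cos(l)*np.sin(p),np.sin(l)])
    return np.c_[np.cross(y,z),y,z]
def pose(o=None):
    o=o or bot.get_obs();return o['ee_pos'],Rn.from_euler('xyz',o['tcp_rot'],degrees=True).as_matrix()
def rel(p,R,o=None):
    p0,R0=pose(o);s=R0.T@(p-p0);w=Rn.from_matrix(R0.T@R).as_rotvec(degrees=True)
    print("xyz",s.round(4),"w",w.round(2),"->",np.round(p,4));return s,w
def barpose(L,h,d,H=H0):
    R=barR(L);return H+[0,0,h]-d*R[:,2],R
def ob():
    o=bot.get_obs();print(round(o['time'],2),o['ee_pos'].round(4),o['tcp_rot'].round(2),'F',o['wrist_force'].round(1),'M',o['torque'].round(2),'op',round(o['opening'],4),'q',o['q'].round(1));return o
E
python3 -c "
from mv import *
ob();rel(*barpose(42,0,.234))"
```

```text
1.7 [ 0.2277 -0.5007  0.2423] [-180.      0.     24.46] F [ 0.2 -0.  -0.6] M [-0.    0.03 -0.02] op 0.0855 q [-65.5   5.   10.1  95.1  -0.   90. ]
xyz [ 0.3952 -0.2678 -0.0696] w [-37.98  22.08 -57.52] -> [ 0.4766 -0.0933  0.3119]
```

Emit:
play_rows:
  targets:
    - {"fingers": 0.2,"x": 0.02,"y": -0.014,"z": -0.04,"wx": -3.8,"wy": 2.2,"wz": -5.8}
    - {"fingers": 0.2,"x": 0.05,"y": -0.034,"z": -0.06,"wx": -7,"wy": 4.1,"wz": -10.6}
    - {"fingers": 0.2,"x": 0.395,"y": -0.268,"z": -0.07,"wx": -38,"wy": 22.1,"wz": -57.5}
    - {"fingers": 0.2,"x": 0.395,"y": -0.268,"z": -0.07,"wx": -38,"wy": 22.1,"wz": -57.5}
    - {"fingers": 0.2,"x": 0.395,"y": -0.268,"z": -0.07,"wx": -38,"wy": 22.1,"wz": -57.5}
    - {"fingers": 0.2,"x": 0.395,"y": -0.268,"z": -0.07,"wx": -38,"wy": 22.1,"wz": -57.5}
    - {"fingers": 0.2,"x": 0.395,"y": -0.268,"z": -0.07,"wx": -38,"wy": 22.1,"wz": -57.5}
    - {"fingers": 0.2,"x": 0.395,"y": -0.268,"z": -0.07,"wx": -38,"wy": 22.1,"wz": -57.5}
    - {"fingers": 0.2,"x": 0.395,"y": -0.268,"z": -0.07,"wx": -38,"wy": 22.1,"wz": -57.5}
    - {"fingers": 0.2,"x": 0.395,"y": -0.268,"z": -0.07,"wx": -38,"wy": 22.1,"wz": -57.5}
    - {"fingers": 0.2,"x": 0.395,"y": -0.268,"z": -0.07,"wx": -38,"wy": 22.1,"wz": -57.5}
    - {"fingers": 0.2,"x": 0.395,"y": -0.268,"z": -0.07,"wx": -38,"wy": 22.1,"wz": -57.5}
    - {"fingers": 0.2,"x": 0.395,"y": -0.268,"z": -0.07,"wx": -38,"wy": 22.1,"wz": -57.5}
    - {"fingers": 0.2,"x": 0.395,"y": -0.268,"z": -0.07,"wx": -38,"wy": 22.1,"wz": -57.5}
    - {"fingers": 0.2,"x": 0.395,"y": -0.268,"z": -0.07,"wx": -38,"wy": 22.1,"wz": -57.5}
    - {"fingers": 0.2,"x": 0.395,"y": -0.268,"z": -0.07,"wx": -38,"wy": 22.1,"wz": -57.5}

```text
time: 3.03
ee_pos: [0.4759, -0.0941, 0.3122]
tcp_rot: [138.0, -0.0, 84.7]
wrist_force: [0.2, 0.2, -0.0]
opening: 0.0513
```

```bash
python3 -c "
from mv import *
o=ob();rel(*barpose(42,0,.234));rel(*barpose(42,0,.144))
for n in('scene','top'):
    im,d=bot.camera(n);cv2.imwrite(f'pics/{n}_1.png',cv2.resize(im[100:280,120:400],None,fx=2.7,fy=2.7,interpolation=cv2.INTER_CUBIC))
"
```

```text
3.03 [ 0.4759 -0.0941  0.3122] [137.99  -0.    84.72] F [ 0.2  0.2 -0. ] M [ 0.08  0.62 -0.05] op 0.0513 q [-14.8 -43.3 -29.6  62.1   6.3  82.9]
xyz [0.0009 0.0002 0.0006] w [ 0.01  0.05 -0.06] -> [ 0.4766 -0.0933  0.3119]
xyz [0.0009 0.0002 0.0906] w [ 0.01  0.05 -0.06] -> [ 0.5365 -0.0988  0.245 ]
```

View pics/scene_1.png

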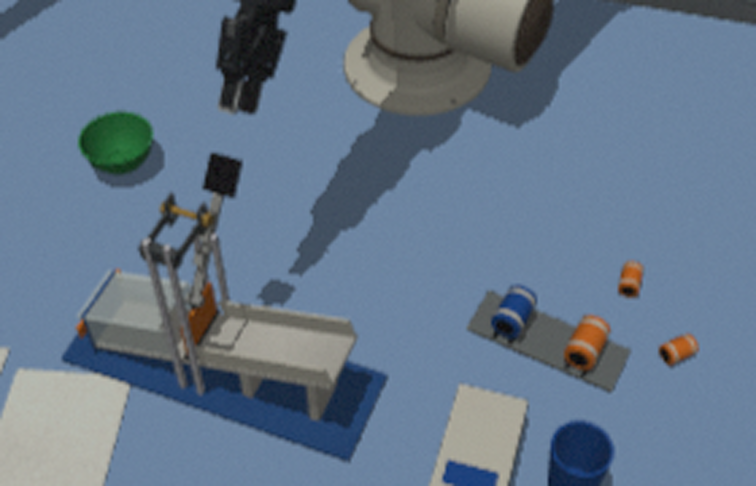

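View pics/top_1.png

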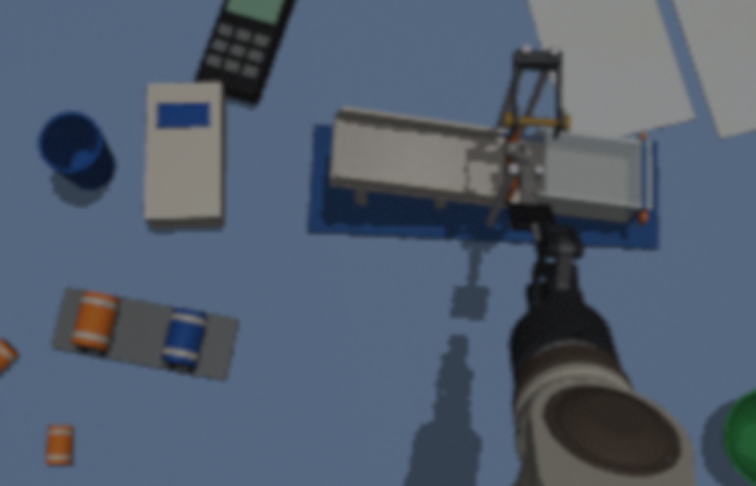

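Emit:
play_rows:
  grip_force: 60
  targets:
    - {"fingers": 0.2,"x": 0.0009,"z": 0.02}
    - {"fingers": 0.2,"x": 0.0009,"z": 0.045}
    - {"fingers": 0.2,"x": 0.0009,"z": 0.065}
    - {"fingers": 0.2,"x": 0.0009,"z": 0.08}
    - {"fingers": 0.2,"x": 0.0009,"z": 0.0905}
    - {"fingers": 0.2,"x": 0.0009,"z": 0.0905}
    - {"fingers": -0.4,"x": 0.0009,"z": 0.0905}
    - {"fingers": -0.65,"x": 0.0009,"z": 0.0905}
    - {"fingers": -1,"x": 0.0009,"z": 0.0905}
    - {"fingers": -1,"x": 0.0009,"z": 0.0905}
    - {"fingers": -1,"x": 0.0009,"z": 0.0905}
    - {"fingers": -1,"x": 0.0009,"z": 0.0905}
    - {"fingers": -1,"x": 0.0009,"z": 0.0905}

```text
$.targets[0]: bad value
```

```bash
python3 -c "
from mv import *
o=ob()
rel(o['ee_pos']+[0,0,.02],pose()[1])
for n in('scene','top'):
    im,d=bot.camera(n);cv2.imwrite(f'pics/{n}_2.png',cv2.resize(im[130:260,140:380],None,fx=3.2,fy=3.2,interpolation=cv2.INTER_CUBIC))
"
```

```text
3.13 [ 0.4759 -0.0948  0.3123] [ 1.3799e+02 -1.0000e-02  8.4620e+01] F [ 0.7  0.1 -0.3] M [ 0.05  0.57 -0.06] op 0.051 q [-14.8 -43.3 -29.6  62.1   6.3  83. ]
xyz [ 0.      0.0134 -0.0149] w [0. 0. 0.] -> [ 0.4759 -0.0948  0.3323]
```

Emit:
play_rows:
  grip_force: 60
  targets:
    - {"fingers": 0.2,"x": 0.001,"y": 0,"z": 0.02,"wx": 0,"wy": 0,"wz": 0}
    - {"fingers": 0.2,"x": 0.001,"y": 0,"z": 0.045,"wx": 0,"wy": 0,"wz": 0}
    - {"fingers": 0.2,"x": 0.001,"y": 0,"z": 0.065,"wx": 0,"wy": 0,"wz": 0}
    - {"fingers": 0.2,"x": 0.001,"y": 0,"z": 0.08,"wx": 0,"wy": 0,"wz": 0}
    - {"fingers": 0.2,"x": 0.001,"y": 0,"z": 0.0905,"wx": 0,"wy": 0,"wz": 0}
    - {"fingers": 0.2,"x": 0.001,"y": 0,"z": 0.0905,"wx": 0,"wy": 0,"wz": 0}
    - {"fingers": -0.4,"x": 0.001,"y": 0,"z": 0.0905,"wx": 0,"wy": 0,"wz": 0}
    - {"fingers": -0.65,"x": 0.001,"y": 0,"z": 0.0905,"wx": 0,"wy": 0,"wz": 0}
    - {"fingers": -1,"x": 0.001,"y": 0,"z": 0.0905,"wx": 0,"wy": 0,"wz": 0}
    - {"fingers": -1,"x": 0.001,"y": 0,"z": 0.0905,"wx": 0,"wy": 0,"wz": 0}
    - {"fingers": -1,"x": 0.001,"y": 0,"z": 0.0905,"wx": 0,"wy": 0,"wz": 0}
    - {"fingers": -1,"x": 0.001,"y": 0,"z": 0.0905,"wx": 0,"wy": 0,"wz": 0}

```text
time: 4.23
ee_pos: [0.5364, -0.0978, 0.2463]
tcp_rot: [137.9, 0.0, 84.8]
wrist_force: [-5.9, -0.1, 2.6]
opening: 0.0074
```

```bash
python3 -c "
from mv import *
o=ob()
rel(o['ee_pos']+[0,0,.02],pose()[1]);rel(*barpose(42,0,.144))
for n in('scene','top'):
    im,d=bot.camera(n);cv2.imwrite(f'pics/{n}_2.png',cv2.resize(im[130:260,140:380],None,fx=3.2,fy=3.2,interpolation=cv2.INTER_CUBIC))
"
```

```text
4.23 [ 0.5364 -0.0978  0.2463] [1.379e+02 1.000e-02 8.477e+01] F [-5.9 -0.1  2.6] M [ 0.06  1.29 -0.03] op 0.0074 q [-12.9 -36.6 -33.9  50.8   5.1  84.3]
xyz [-0.      0.0134 -0.0148] w [0. 0. 0.] -> [ 0.5364 -0.0978  0.2663]
xyz [-0.0009 -0.0007  0.0011] w [ 0.1   0.03 -0.01] -> [ 0.5365 -0.0988  0.245 ]
```

Emit:
play_rows:
  targets:
    - {"fingers": -1,"x": 0,"y": 0.0033,"z": -0.0037,"wx": 0,"wy": 0,"wz": 0}
    - {"fingers": -1,"x": 0,"y": 0.0067,"z": -0.0074,"wx": 0,"wy": 0,"wz": 0}
    - {"fingers": -1,"x": 0,"y": 0.01,"z": -0.0111,"wx": 0,"wy": 0,"wz": 0}
    - {"fingers": -1,"x": 0,"y": 0.0134,"z": -0.0149,"wx": 0,"wy": 0,"wz": 0}
    - {"fingers": -1,"x": 0,"y": 0.0134,"z": -0.0149,"wx": 0,"wy": 0,"wz": 0}
    - {"fingers": -1,"x": 0,"y": 0.0134,"z": -0.0149,"wx": 0,"wy": 0,"wz": 0}

```text
time: 4.83
ee_pos: [0.5366, -0.0978, 0.2652]
tcp_rot: [138.0, -0.0, 84.8]
wrist_force: [1.4, -2.4, -4.6]
opening: 0.0073
```

```bash
python3 -c "
from mv import *
o=ob()
for n in('scene','top'):
    im,d=bot.camera(n);cv2.imwrite(f'pics/{n}_3.png',cv2.resize(im[130:260,140:380],None,fx=3.2,fy=3.2,interpolation=cv2.INTER_CUBIC))
"
```

```text
4.83 [ 0.5366 -0.0978  0.2652] [137.99  -0.    84.78] F [ 1.4 -2.4 -4.6] M [-0.26  1.36 -0.23] op 0.0073 q [-12.9 -36.1 -31.5  52.8   5.1  84.3]
```

View pics/scene_3.png

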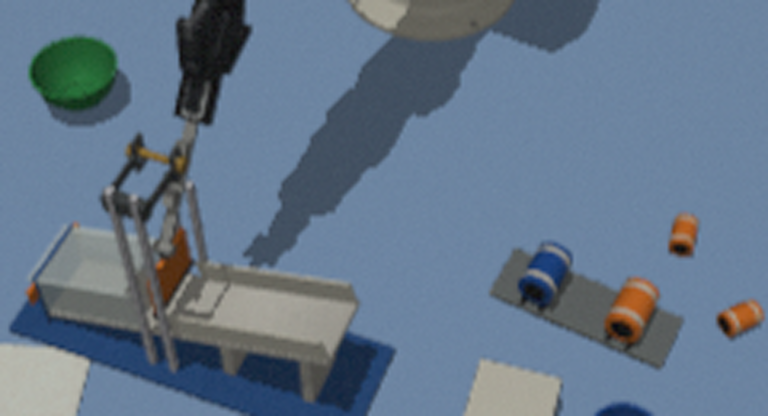

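Emit:
play_rows:
  targets:
    - {"fingers": -1,"x": 0,"y": 0.0033,"z": -0.0037,"wx": 0,"wy": 0,"wz": 0}
    - {"fingers": -1,"x": 0,"y": 0.0067,"z": -0.0074,"wx": 0,"wy": 0,"wz": 0}
    - {"fingers": -1,"x": 0,"y": 0.01,"z": -0.0111,"wx": 0,"wy": 0,"wz": 0}
    - {"fingers": -1,"x": 0,"y": 0.0134,"z": -0.0149,"wx": 0,"wy": 0,"wz": 0}
    - {"fingers": -1,"x": 0,"y": 0.0167,"z": -0.0186,"wx": 0,"wy": 0,"wz": 0}
    - {"fingers": -1,"x": 0,"y": 0.0201,"z": -0.0223,"wx": 0,"wy": 0,"wz": 0}
    - {"fingers": -1,"x": 0,"y": 0.0234,"z": -0.026,"wx": 0,"wy": 0,"wz": 0}
    - {"fingers": -1,"x": 0,"y": 0.0268,"z": -0.0297,"wx": 0,"wy": 0,"wz": 0}
    - {"fingers": -1,"x": 0,"y": 0.0295,"z": -0.0327,"wx": 0,"wy": 0,"wz": 0}
    - {"fingers": -1,"x": 0,"y": 0.0308,"z": -0.0342,"wx": 0,"wy": 0,"wz": 0}
    - {"fingers": -1,"x": 0,"y": 0.0308,"z": -0.0342,"wx": 0,"wy": 0,"wz": 0}

```text
time: 5.85
ee_pos: [0.5367, -0.0977, 0.3118]
tcp_rot: [137.9, -0.0, 84.8]
wrist_force: [0.9, -2.6, -5.1]
opening: 0.0072
```

```bash
python3 -c "
from mv import *
o=ob()
p,R=pose()
# hinge estimate from pose, h from z
h=p[2]-.2463
print('h',h)
b=-R[:,2];d=.1445
Hn=p-d*b;print('hinge',Hn, np.degrees(np.arctan2(np.hypot(*b[:2]),b[2])))
for L in(38,34,31,28,25,22):
    R2=barR(L,np.degrees(np.arctan2(R[1,2],R[0,2])));s,w=rel(Hn-d*R2[:,2],R2)
"
```

```text
5.85 [ 0.5367 -0.0977  0.3118] [137.94  -0.    84.78] F [ 0.9 -2.6 -5.1] M [-0.33  1.79 -0.36] op 0.0072 q [-12.9 -34.8 -25.7  57.3   5.1  84.3]
h 0.06554049573638307
hinge [ 0.63314993 -0.10653585  0.2045646 ] 42.064275531808974
xyz [0.     0.0102 0.0004] w [ 4.06 -0.   -0.  ] -> [ 0.5446 -0.0985  0.3184]
xyz [0.     0.0203 0.0014] w [ 8.06 -0.   -0.  ] -> [ 0.5527 -0.0992  0.3244]
xyz [0.     0.0277 0.0027] w [11.06 -0.   -0.  ] -> [ 0.559  -0.0998  0.3284]
xyz [0.     0.0351 0.0043] w [14.06 -0.   -0.  ] -> [ 0.5656 -0.1004  0.3322]
xyz [0.     0.0424 0.0064] w [17.06 -0.   -0.  ] -> [ 0.5723 -0.101   0.3355]
xyz [0.     0.0496 0.0088] w [20.06 -0.   -0.  ] -> [ 0.5792 -0.1016  0.3385]
```

Emit:
play_rows:
  targets:
    - {"fingers": -1,"x": 0,"y": 0.0051,"z": 0.0002,"wx": 2,"wy": 0,"wz": 0}
    - {"fingers": -1,"x": 0,"y": 0.0102,"z": 0.0004,"wx": 4,"wy": 0,"wz": 0}
    - {"fingers": -1,"x": 0,"y": 0.0152,"z": 0.0008,"wx": 6,"wy": 0,"wz": 0}
    - {"fingers": -1,"x": 0,"y": 0.0203,"z": 0.0014,"wx": 8,"wy": 0,"wz": 0}
    - {"fingers": -1,"x": 0,"y": 0.024,"z": 0.002,"wx": 9.5,"wy": 0,"wz": 0}
    - {"fingers": -1,"x": 0,"y": 0.024,"z": 0.002,"wx": 9.5,"wy": 0,"wz": 0}

```text
time: 6.35
ee_pos: [0.5565, -0.0995, 0.3258]
tcp_rot: [147.6, -0.0, 84.8]
wrist_force: [-2.5, -2.5, -3.9]
opening: 0.0072
```

```bash
cat > st.py <<'E'
from mv import *
import sys
o=ob();p,R=pose();b=-R[:,2];d=.1445
Hn=p-d*b;L0=np.degrees(np.arctan2(np.hypot(*b[:2]),b[2]));print('hinge',Hn.round(4),'h',(Hn[2]-.138).round(4),'lean',L0.round(2))
for pin in(.268,.270,.272,.274):
    pz=pin-Hn[2];l=np.radians(L0);print(pin,'pin in bar z %.1f x %.1f'%(1000*(.019*np.sin(l)+pz*np.cos(l)),1000*(-.019*np.cos(l)+pz*np.sin(l))))
for a in sys.argv[1:]:
    L,dz=map(float,a.split(','));R2=barR(L,np.degrees(np.arctan2(R[1,2],R[0,2])));print(a);rel(Hn+[0,0,dz/1000]-d*R2[:,2],R2)
E
python3 st.py 30,0 28,0 26,0 24,0; python3 -c "
from mv import *
for n in('scene','top'):
    im,d=bot.camera(n);cv2.imwrite(f'pics/{n}_4.png',cv2.resize(im[140:220,160:260] if n=='scene' else im[110:190,270:370],None,fx=7,fy=7,interpolation=cv2.INTER_CUBIC))
"
```

```text
6.35 [ 0.5565 -0.0995  0.3258] [ 1.4757e+02 -1.0000e-02  8.4790e+01] F [-2.5 -2.5 -3.9] M [-0.35  2.13 -0.33] op 0.0072 q [-11.9 -22.5 -11.9  68.4   3.6  84.4]
hinge [ 0.6337 -0.1065  0.2038] h 0.0658 lean 32.43
0.268 pin in bar z 64.4 x 18.4
0.27 pin in bar z 66.1 x 19.5
0.272 pin in bar z 67.8 x 20.5
0.274 pin in bar z 69.5 x 21.6
30,0
xyz [0.     0.0061 0.0001] w [ 2.43 -0.   -0.02] -> [ 0.5618 -0.1     0.3289]
28,0
xyz [0.     0.0112 0.0004] w [ 4.43 -0.   -0.02] -> [ 0.5661 -0.1004  0.3314]
26,0
xyz [0.     0.0162 0.0009] w [ 6.43 -0.   -0.02] -> [ 0.5706 -0.1008  0.3337]
24,0
xyz [0.     0.0212 0.0016] w [ 8.43 -0.   -0.02] -> [ 0.5752 -0.1012  0.3358]
```

View pics/scene_4.png

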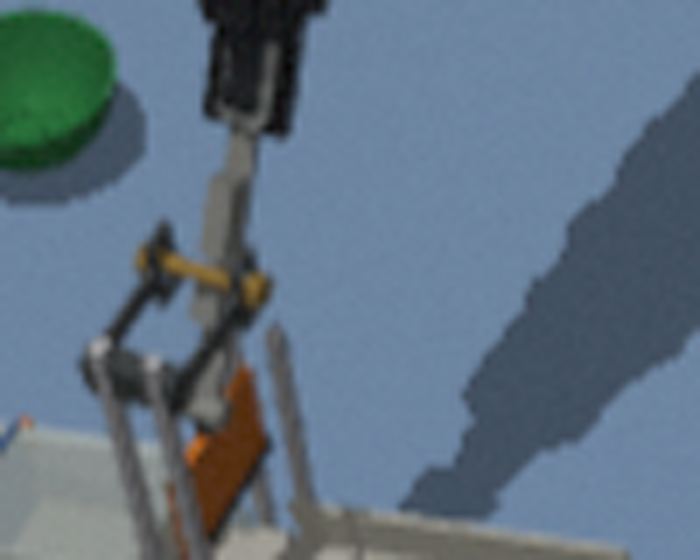

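The pin (brass, about (200,275) in the crop) sits opposite the gap between the two ridges. I'll swing on in small steps and watch the force.

Emit:
play_rows:
  targets:
    - {"fingers": -1,"x": 0,"y": 0.003,"z": 0,"wx": 1.2,"wy": 0,"wz": 0}
    - {"fingers": -1,"x": 0,"y": 0.0061,"z": 0.0001,"wx": 2.4,"wy": 0,"wz": 0}
    - {"fingers": -1,"x": 0,"y": 0.0061,"z": 0.0001,"wx": 2.4,"wy": 0,"wz": 0}

```text
time: 6.7
ee_pos: [0.5612, -0.0999, 0.329]
tcp_rot: [149.8, -0.0, 84.8]
wrist_force: [-0.4, -2.8, -3.9]
opening: 0.007
```

```bash
python3 st.py 28,0 27,0 26,0 24,0
```

```text
6.7 [ 0.5612 -0.0999  0.329 ] [ 1.4985e+02 -1.0000e-02  8.4790e+01] F [-0.4 -2.8 -3.9] M [-0.43  1.64 -0.29] op 0.007 q [-11.7 -19.6  -8.6  71.1   3.2  84.4]
hinge [ 0.6334 -0.1065  0.2041] h 0.0661 lean 30.15
0.268 pin in bar z 64.8 x 15.7
0.27 pin in bar z 66.6 x 16.7
0.272 pin in bar z 68.3 x 17.7
0.274 pin in bar z 70.0 x 18.7
28,0
xyz [0.     0.0054 0.0001] w [ 2.15 -0.   -0.03] -> [ 0.5659 -0.1004  0.3317]
27,0
xyz [0.     0.0079 0.0002] w [ 3.15 -0.   -0.03] -> [ 0.5681 -0.1006  0.3328]
26,0
xyz [0.     0.0105 0.0004] w [ 4.15 -0.   -0.03] -> [ 0.5704 -0.1008  0.3339]
24,0
xyz [0.     0.0155 0.0008] w [ 6.15 -0.   -0.03] -> [ 0.5749 -0.1012  0.3361]
```

No contact so far, so I'll continue to a lean of 26°.

Emit:
play_rows:
  targets:
    - {"fingers": -1,"x": 0,"y": 0.0027,"z": 0,"wx": 1.1,"wy": 0,"wz": 0}
    - {"fingers": -1,"x": 0,"y": 0.0054,"z": 0.0001,"wx": 2.15,"wy": 0,"wz": 0}
    - {"fingers": -1,"x": 0,"y": 0.0079,"z": 0.0002,"wx": 3.15,"wy": 0,"wz": 0}
    - {"fingers": -1,"x": 0,"y": 0.0105,"z": 0.0004,"wx": 4.15,"wy": 0,"wz": 0}
    - {"fingers": -1,"x": 0,"y": 0.0105,"z": 0.0004,"wx": 4.15,"wy": 0,"wz": 0}

```text
time: 7.12
ee_pos: [0.5704, -0.1008, 0.3338]
tcp_rot: [154.0, -0.0, 84.8]
wrist_force: [-1.0, -2.9, -4.1]
opening: 0.0076
```

```bash
python3 st.py 25,0 24,0 23,0 22,0; python3 -c "
from mv import *
for n in('scene','top'):
    im,d=bot.camera(n);cv2.imwrite(f'pics/{n}_5.png',cv2.resize(im[140:220,160:260] if n=='scene' else im[110:190,270:370],None,fx=7,fy=7,interpolation=cv2.INTER_CUBIC))
"
```

```text
7.12 [ 0.5704 -0.1008  0.3338] [ 1.5399e+02 -1.0000e-02  8.4790e+01] F [-1.  -2.9 -4.1] M [-0.42  1.43 -0.27] op 0.0076 q [-11.3 -14.3  -2.3  76.1   2.7  84.5]
hinge [ 0.6335 -0.1065  0.2039] h 0.0659 lean 26.01
0.268 pin in bar z 65.9 x 11.0
0.27 pin in bar z 67.7 x 11.9
0.272 pin in bar z 69.5 x 12.8
0.274 pin in bar z 71.3 x 13.6
25,0
xyz [0.     0.0025 0.    ] w [ 1.01 -0.   -0.03] -> [ 0.5727 -0.101   0.3349]
24,0
xyz [0.     0.0051 0.0001] w [ 2.01 -0.   -0.03] -> [ 0.5749 -0.1012  0.3359]
23,0
xyz [0.     0.0076 0.0002] w [ 3.01 -0.   -0.03] -> [ 0.5772 -0.1014  0.3369]
22,0
xyz [0.     0.0101 0.0004] w [ 4.01 -0.   -0.03] -> [ 0.5796 -0.1016  0.3379]
```

View pics/scene_5.png

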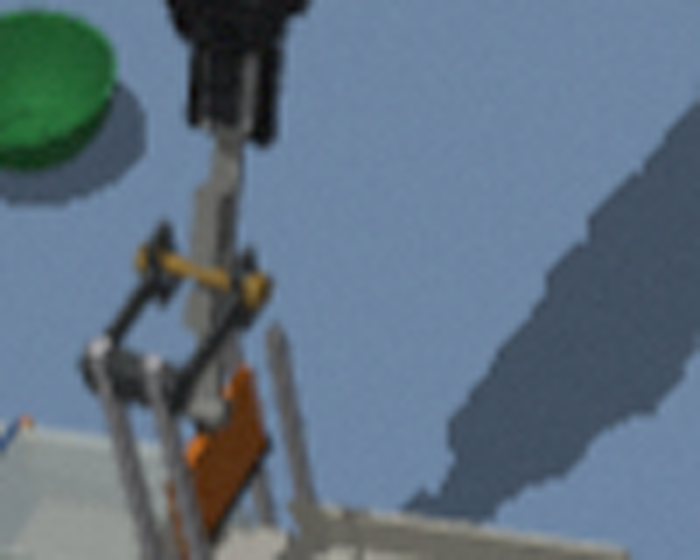

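Emit:
play_rows:
  targets:
    - {"fingers": -1,"x": 0,"y": 0.0025,"z": 0,"wx": 1,"wy": 0,"wz": 0}
    - {"fingers": -1,"x": 0,"y": 0.0051,"z": 0.0001,"wx": 2,"wy": 0,"wz": 0}
    - {"fingers": -1,"x": 0,"y": 0.0051,"z": 0.0001,"wx": 2,"wy": 0,"wz": 0}

```text
time: 7.47
ee_pos: [0.5749, -0.1012, 0.336]
tcp_rot: [156.0, -0.0, 84.8]
wrist_force: [-0.9, -2.2, -4.4]
opening: 0.008
```

```bash
python3 st.py 23,0 22,0 21,0
```

```text
7.47 [ 0.5749 -0.1012  0.336 ] [ 1.5599e+02 -1.0000e-02  8.4790e+01] F [-0.9 -2.2 -4.4] M [-0.48  1.31 -0.2 ] op 0.008 q [-11.1 -11.6   0.8  78.5   2.4  84.6]
hinge [ 0.6335 -0.1065  0.204 ] h 0.066 lean 24.01
0.268 pin in bar z 66.2 x 8.7
0.27 pin in bar z 68.0 x 9.5
0.272 pin in bar z 69.8 x 10.3
0.274 pin in bar z 71.7 x 11.1
23,0
xyz [0.     0.0025 0.    ] w [ 1.01 -0.   -0.03] -> [ 0.5772 -0.1014  0.337 ]
22,0
xyz [0.     0.0051 0.0001] w [ 2.01 -0.   -0.03] -> [ 0.5795 -0.1016  0.338 ]
21,0
xyz [0.     0.0076 0.0002] w [ 3.01 -0.   -0.03] -> [ 0.5819 -0.1018  0.3389]
```

Emit:
play_rows:
  targets:
    - {"fingers": -1,"x": 0,"y": 0.0013,"z": 0,"wx": 0.5,"wy": 0,"wz": 0}
    - {"fingers": -1,"x": 0,"y": 0.0025,"z": 0,"wx": 1,"wy": 0,"wz": 0}
    - {"fingers": -1,"x": 0,"y": 0.0038,"z": 0,"wx": 1.5,"wy": 0,"wz": 0}
    - {"fingers": -1,"x": 0,"y": 0.0038,"z": 0,"wx": 1.5,"wy": 0,"wz": 0}

```text
time: 7.8
ee_pos: [0.5784, -0.1015, 0.3375]
tcp_rot: [157.5, -0.0, 84.8]
wrist_force: [-1.1, -2.3, -5.5]
opening: 0.0074
```

```bash
python3 st.py 22,0 21,0 22,-3 21,-3
```

```text
7.8 [ 0.5784 -0.1015  0.3375] [ 1.5755e+02 -1.0000e-02  8.4790e+01] F [-1.1 -2.3 -5.5] M [-0.42  1.24 -0.18] op 0.0074 q [-11.   -9.6   3.2  80.4   2.2  84.7]
hinge [ 0.6334 -0.1065  0.204 ] h 0.066 lean 22.45
0.268 pin in bar z 66.4 x 6.9
0.27 pin in bar z 68.3 x 7.6
0.272 pin in bar z 70.1 x 8.4
0.274 pin in bar z 72.0 x 9.2
22,0
xyz [0.     0.0011 0.    ] w [ 0.45 -0.   -0.03] -> [ 0.5795 -0.1016  0.338 ]
21,0
xyz [0.     0.0037 0.    ] w [ 1.45 -0.   -0.03] -> [ 0.5818 -0.1018  0.3389]
22,-3
xyz [-0.     -0.      0.0028] w [ 0.45 -0.   -0.03] -> [ 0.5795 -0.1016  0.335 ]
21,-3
xyz [0.     0.0025 0.0028] w [ 1.45 -0.   -0.03] -> [ 0.5818 -0.1018  0.3359]
```

Emit:
play_rows:
  targets:
    - {"fingers": -1,"x": 0,"y": 0.0017,"z": 0.0005,"wx": 0.6,"wy": 0,"wz": 0}
    - {"fingers": -1,"x": 0,"y": 0.0017,"z": 0.0012,"wx": 0.9,"wy": 0,"wz": 0}
    - {"fingers": -1,"x": 0,"y": 0.0017,"z": 0.0019,"wx": 0.95,"wy": 0,"wz": 0}
    - {"fingers": -1,"x": 0,"y": 0.0017,"z": 0.0019,"wx": 0.95,"wy": 0,"wz": 0}

```text
time: 8.13
ee_pos: [0.5806, -0.1017, 0.3361]
tcp_rot: [158.5, -0.0, 84.8]
wrist_force: [0.1, -2.2, -6.3]
opening: 0.0069
```

```bash
python3 st.py 20.5,-2 20.5,-3 20,-1
```

```text
8.13 [ 0.5806 -0.1017  0.3361] [ 1.5851e+02 -1.0000e-02  8.4790e+01] F [ 0.1 -2.2 -6.3] M [-0.52  1.08 -0.17] op 0.0069 q [-10.9  -8.4   4.4  81.4   2.1  84.7]
hinge [ 0.6334 -0.1065  0.2016] h 0.0636 lean 21.49
0.268 pin in bar z 68.7 x 6.6
0.27 pin in bar z 70.6 x 7.4
0.272 pin in bar z 72.4 x 8.1
0.274 pin in bar z 74.3 x 8.8
20.5,-2
xyz [0.     0.0018 0.0019] w [ 0.99 -0.   -0.04] -> [ 0.583  -0.1019  0.335 ]
20.5,-3
xyz [0.     0.0014 0.0028] w [ 0.99 -0.   -0.04] -> [ 0.583  -0.1019  0.334 ]
20,-1
xyz [0.     0.0034 0.001 ] w [ 1.49 -0.   -0.04] -> [ 0.5842 -0.102   0.3364]
```

Emit:
play_rows:
  targets:
    - {"fingers": -1,"x": 0,"y": 0.0009,"z": 0.0009,"wx": 0.5,"wy": 0,"wz": 0}
    - {"fingers": -1,"x": 0,"y": 0.0018,"z": 0.0019,"wx": 1,"wy": 0,"wz": 0}
    - {"fingers": -1,"x": 0,"y": 0.0018,"z": 0.0019,"wx": 1,"wy": 0,"wz": 0}
    - {"fingers": -1,"x": 0,"y": 0.0018,"z": 0.0019,"wx": 1,"wy": 0,"wz": 0}

```text
time: 8.47
ee_pos: [0.5827, -0.1019, 0.3362]
tcp_rot: [159.5, -0.0, 84.8]
wrist_force: [-6.1, -3.0, -0.1]
opening: 0.0073
```

```bash
python3 st.py 20.5,-1 20.5,-2; python3 -c "
from mv import *
for n in('scene','top'):
    im,d=bot.camera(n);cv2.imwrite(f'pics/{n}_6.png',cv2.resize(im[140:220,160:260] if n=='scene' else im[110:190,270:370],None,fx=7,fy=7,interpolation=cv2.INTER_CUBIC))
"
```

```text
8.47 [ 0.5827 -0.1019  0.3362] [159.46  -0.    84.78] F [-6.1 -3.  -0.1] M [-0.37  1.58 -0.16] op 0.0073 q [-10.8  -7.1   5.8  82.5   2.   84.7]
hinge [ 0.6332 -0.1065  0.2009] h 0.0629 lean 20.54
0.268 pin in bar z 69.5 x 5.8
0.27 pin in bar z 71.4 x 6.5
0.272 pin in bar z 73.3 x 7.2
0.274 pin in bar z 75.2 x 7.9
20.5,-1
xyz [-0.     -0.0003  0.0009] w [ 0.04 -0.   -0.01] -> [ 0.5828 -0.1019  0.3352]
20.5,-2
xyz [-0.     -0.0006  0.0019] w [ 0.04 -0.   -0.01] -> [ 0.5828 -0.1019  0.3342]
```

View pics/scene_6.png

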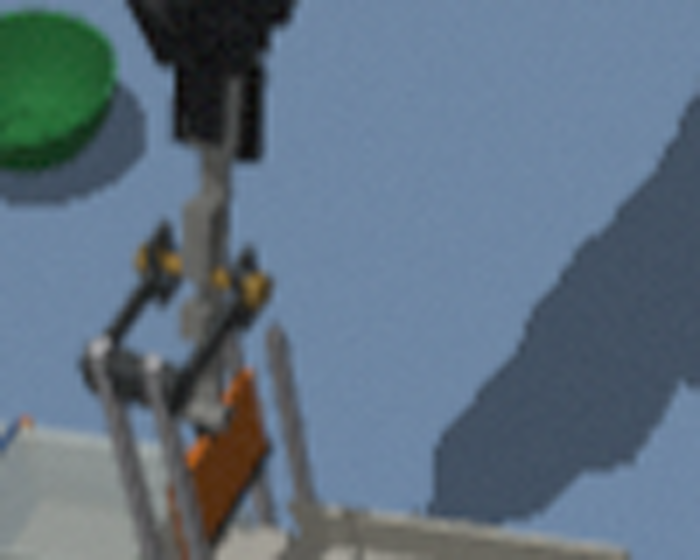

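The vertical load has gone from -6.3 to about 0 N, and the lip hides the pin in the picture, so the bar is seated. I'll release gently and back off along the bar.

Emit:
play_rows:
  targets:
    - {"fingers": -0.7,"x": 0,"y": 0,"z": 0,"wx": 0,"wy": 0,"wz": 0}
    - {"fingers": -0.5,"x": 0,"y": 0,"z": 0,"wx": 0,"wy": 0,"wz": 0}
    - {"fingers": -0.2,"x": 0,"y": 0,"z": 0,"wx": 0,"wy": 0,"wz": 0}
    - {"fingers": -0.1,"x": 0,"y": 0,"z": 0,"wx": 0,"wy": 0,"wz": 0}
    - {"fingers": -0.1,"x": 0,"y": 0,"z": 0,"wx": 0,"wy": 0,"wz": 0}

```text
time: 8.98
ee_pos: [0.5831, -0.1018, 0.3356]
tcp_rot: [159.4, -0.0, 84.8]
wrist_force: [0.2, 0.6, 0.4]
opening: 0.0385
```

```bash
python3 st.py; python3 -c "
from mv import *
for n in('scene','top'):
    im,d=bot.camera(n);cv2.imwrite(f'pics/{n}_7.png',cv2.resize(im[140:220,160:260] if n=='scene' else im[110:190,270:370],None,fx=7,fy=7,interpolation=cv2.INTER_CUBIC))
"
```

```text
8.98 [ 0.5831 -0.1018  0.3356] [ 1.5943e+02 -2.0000e-02  8.4810e+01] F [0.2 0.6 0.4] M [0.03 0.37 0.03] op 0.0385 q [-10.8  -7.1   5.7  82.4   2.   84.7]
hinge [ 0.6337 -0.1063  0.2003] h 0.0623 lean 20.57
0.268 pin in bar z 70.0 x 6.0
0.27 pin in bar z 71.9 x 6.7
0.272 pin in bar z 73.8 x 7.4
0.274 pin in bar z 75.7 x 8.1
```

View pics/scene_7.png

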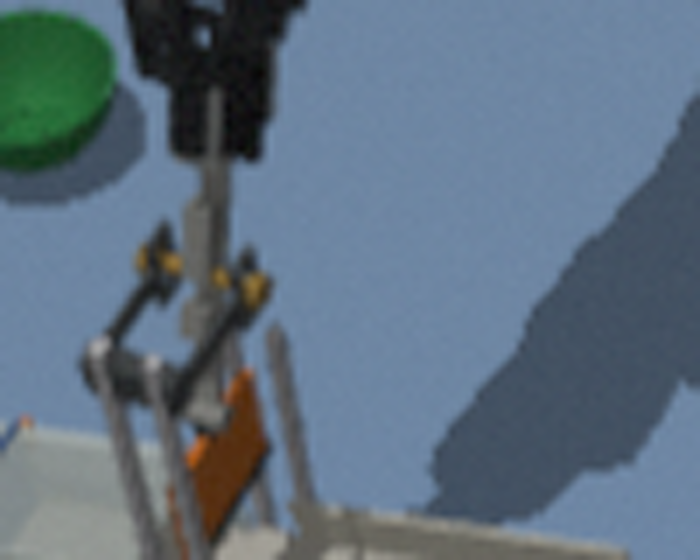

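Emit:
play_rows:
  targets:
    - {"fingers": -0.1,"x": 0,"y": 0,"z": -0.01,"wx": 0,"wy": 0,"wz": 0}
    - {"fingers": -0.1,"x": 0,"y": 0,"z": -0.03,"wx": 0,"wy": 0,"wz": 0}
    - {"fingers": -0.1,"x": 0,"y": 0,"z": -0.055,"wx": 0,"wy": 0,"wz": 0}
    - {"fingers": -0.1,"x": 0,"y": 0,"z": -0.085,"wx": 0,"wy": 0,"wz": 0}
    - {"fingers": 0.4,"x": 0,"y": 0,"z": -0.085,"wx": 0,"wy": 0,"wz": 0}

```text
time: 9.5
ee_pos: [0.5522, -0.0991, 0.4221]
tcp_rot: [159.0, 0.0, 84.8]
wrist_force: [1.1, -0.1, 1.4]
opening: 0.0491
```

```bash
cat > packs.py <<'E'
from mv import *
from fit import box
from scipy.optimize import least_squares
ob()
def cyl(p,c,psi):
    a=np.array([np.cos(psi),np.sin(psi),0]);q=p-c;s=q@a;r=np.linalg.norm(q-np.outer(s,a),axis=1)
    d=np.c_[r-20,np.abs(s)-29];return np.linalg.norm(np.maximum(d,0),axis=1)+np.minimum(d.max(1),0)
cl={}
for n in("scene","top"):
    im,d=bot.camera(n);P=cloud(n,d);cl[n]=(im,P,d>0)
    cv2.imwrite(f'pics/{n}_8.png',cv2.resize(im[130:270,110:380],None,fx=2.9,fy=2.9,interpolation=cv2.INTER_CUBIC))
for nm,c0 in(("orange",(490,350)),("blue",(468,252))):
    Ys=[]
    for n in cl:
        im,P,ok=cl[n];Q=P*1000;m=ok&(np.hypot(Q[...,0]-c0[0],Q[...,1]-c0[1])<50)&(Q[...,2]>20);Ys.append(Q[m])
    for lab,Z in(("scene",Ys[:1]),("top",Ys[1:]),("both",Ys)):
        Zc=np.concatenate(Z)
        f=lambda v:cyl(Zc,np.r_[v[:2],33],v[2])
        r=least_squares(f,[*c0,np.radians(-10)],loss='soft_l1',f_scale=2,x_scale=[1,1,.02],diff_step=1e-4)
        print(nm,lab,len(Zc),r.x[:2].round(1),np.degrees(r.x[2]).round(1),np.median(np.abs(r.fun)).round(2))
E
python3 packs.py
```

```text
9.5 [ 0.5522 -0.0991  0.4221] [1.5899e+02 3.0000e-02 8.4790e+01] F [ 1.1 -0.1  1.4] M [0.05 0.3  0.02] op 0.0491 q [-11.2  -7.1  15.9  92.1   2.1  84.4]
orange scene 219 [490.9 350.6] -11.9 1.05
orange top 284 [489.4 348.3] -12.6 1.04
orange both 503 [490.3 349.1] -12.6 1.22
blue scene 207 [468.9 253. ] -12.9 0.99
blue top 282 [467.3 250.7] -12.4 1.06
blue both 489 [468.4 251.6] -12.7 1.28
```

View pics/scene_8.png

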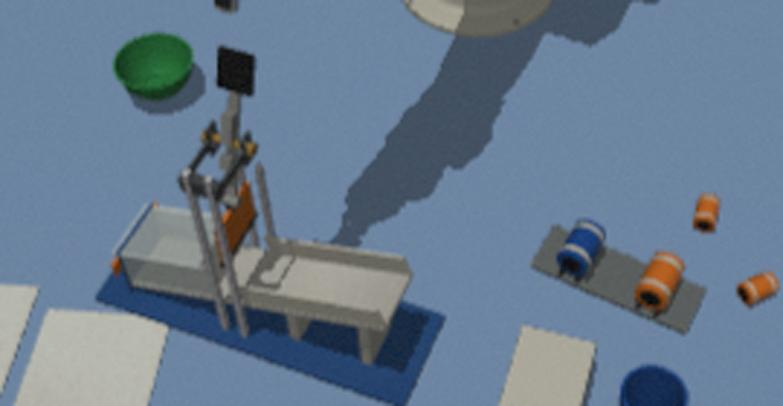

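The gate hangs open by itself and the handle stands free. Next is the orange pack at (0.490, 0.349), axis at -12.6°.

```bash
python3 -c "
from mv import *
R=barR(0,77.35)
rel(np.array([.4903,.3491,.17]),R)
p,R0=pose();print('level', R0.T@(np.array([.54,.0,.40])-p))
"
```

```text
xyz [ 0.4408 -0.1841  0.1946] w [ 16.99  14.92 -81.6 ] -> [0.4903 0.3491 0.17  ]
level [ 0.09764697 -0.02674766  0.00822619]
```

Emit:
play_rows:
  targets:
    - {"fingers": 0.5,"x": 0.02,"y": -0.005,"z": 0.0,"wx": 1,"wy": 1,"wz": -4}
    - {"fingers": 0.5,"x": 0.06,"y": -0.016,"z": 0.0,"wx": 2.5,"wy": 2.2,"wz": -11}
    - {"fingers": 0.5,"x": 0.1,"y": -0.027,"z": 0.008,"wx": 3.5,"wy": 3,"wz": -17}
    - {"fingers": 0.5,"x": 0.441,"y": -0.184,"z": 0.1945,"wx": 17,"wy": 14.9,"wz": -81.6}
    - {"fingers": 0.5,"x": 0.441,"y": -0.184,"z": 0.1945,"wx": 17,"wy": 14.9,"wz": -81.6}
    - {"fingers": 0.5,"x": 0.441,"y": -0.184,"z": 0.1945,"wx": 17,"wy": 14.9,"wz": -81.6}
    - {"fingers": 0.5,"x": 0.441,"y": -0.184,"z": 0.1945,"wx": 17,"wy": 14.9,"wz": -81.6}
    - {"fingers": 0.5,"x": 0.441,"y": -0.184,"z": 0.1945,"wx": 17,"wy": 14.9,"wz": -81.6}
    - {"fingers": 0.5,"x": 0.441,"y": -0.184,"z": 0.1945,"wx": 17,"wy": 14.9,"wz": -81.6}
    - {"fingers": 0.5,"x": 0.441,"y": -0.184,"z": 0.1945,"wx": 17,"wy": 14.9,"wz": -81.6}
    - {"fingers": 0.5,"x": 0.441,"y": -0.184,"z": 0.1945,"wx": 17,"wy": 14.9,"wz": -81.6}
    - {"fingers": 0.5,"x": 0.441,"y": -0.184,"z": 0.1945,"wx": 17,"wy": 14.9,"wz": -81.6}
    - {"fingers": 0.5,"x": 0.441,"y": -0.184,"z": 0.1945,"wx": 17,"wy": 14.9,"wz": -81.6}
    - {"fingers": 0.5,"x": 0.441,"y": -0.184,"z": 0.1945,"wx": 17,"wy": 14.9,"wz": -81.6}
    - {"fingers": 0.5,"x": 0.441,"y": -0.184,"z": 0.1945,"wx": 17,"wy": 14.9,"wz": -81.6}
    - {"fingers": 0.5,"x": 0.441,"y": -0.184,"z": 0.1945,"wx": 17,"wy": 14.9,"wz": -81.6}
    - {"fingers": 0.5,"x": 0.441,"y": -0.184,"z": 0.1945,"wx": 17,"wy": 14.9,"wz": -81.6}

```text
time: 11.02
ee_pos: [0.49, 0.3487, 0.1692]
tcp_rot: [180.0, -0.1, 167.3]
wrist_force: [-0.3, 0.3, 1.6]
opening: 0.0645
```

```bash
python3 -c "
from mv import *
ob()
rel(np.array([.4903,.3491,.031]),barR(0,77.35))
im,d=bot.camera('top');cv2.imwrite('pics/top_9.png',cv2.resize(im[150:290,90:300],None,fx=3.5,fy=3.5,interpolation=cv2.INTER_CUBIC))
"
```

```text
11.02 [0.49   0.3487 0.1692] [ 1.8000e+02 -1.4000e-01  1.6728e+02] F [-0.3  0.3  1.6] M [-0.   -0.03 -0.02] op 0.0645 q [35.4 11.3  9.  87.8  0.1 48.1]
xyz [-0.0006  0.0005  0.1382] w [ 0.   -0.14 -0.07] -> [0.4903 0.3491 0.031 ]
```

View pics/top_9.png

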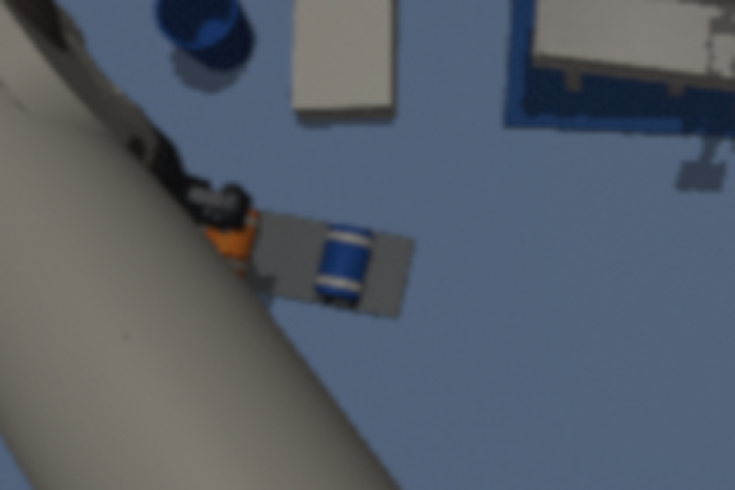

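Emit:
play_rows:
  grip_force: 40
  targets:
    - {"fingers": 0.5,"x": 0,"y": 0,"z": 0.02,"wx": 0,"wy": 0,"wz": 0}
    - {"fingers": 0.5,"x": -0.0005,"y": 0.0005,"z": 0.055,"wx": 0,"wy": 0,"wz": 0}
    - {"fingers": 0.5,"x": -0.0005,"y": 0.0005,"z": 0.09,"wx": 0,"wy": 0,"wz": 0}
    - {"fingers": 0.5,"x": -0.0005,"y": 0.0005,"z": 0.12,"wx": 0,"wy": 0,"wz": 0}
    - {"fingers": 0.5,"x": -0.0005,"y": 0.0005,"z": 0.134,"wx": 0,"wy": 0,"wz": 0}
    - {"fingers": 0.5,"x": -0.0005,"y": 0.0005,"z": 0.138,"wx": 0,"wy": 0,"wz": 0}
    - {"fingers": 0.1,"x": -0.0005,"y": 0.0005,"z": 0.138,"wx": 0,"wy": 0,"wz": 0}
    - {"fingers": 0,"x": -0.0005,"y": 0.0005,"z": 0.138,"wx": 0,"wy": 0,"wz": 0}
    - {"fingers": -0.3,"x": -0.0005,"y": 0.0005,"z": 0.138,"wx": 0,"wy": 0,"wz": 0}
    - {"fingers": -0.5,"x": -0.0005,"y": 0.0005,"z": 0.138,"wx": 0,"wy": 0,"wz": 0}
    - {"fingers": -0.5,"x": -0.0005,"y": 0.0005,"z": 0.138,"wx": 0,"wy": 0,"wz": 0}
    - {"fingers": -0.5,"x": -0.0005,"y": 0.0005,"z": 0.138,"wx": 0,"wy": 0,"wz": 0}

```text
time: 12.07
ee_pos: [0.4909, 0.3498, 0.0329]
tcp_rot: [179.9, -0.0, 167.3]
wrist_force: [-0.9, -5.6, 6.7]
opening: 0.0391
```

```bash
cat > place.py <<'E'
from mv import *
o=ob()
D=np.array([.633,-.107,0]);Rd=Rn.from_euler('z',-5.2,degrees=True).as_matrix()
TILT=12
def placep(y,clear,off):  # centre of pack at lane y, gap clear over floor; TCP relative centre: off along -toolz
    n=np.array([0,-np.sin(np.radians(15)),np.cos(np.radians(15))])
    fl=np.array([0,y,.092+(y-.112)*np.tan(np.radians(15))])
    c=D+Rd@(fl+n*(.020+clear));R=barR(TILT,84.8);return c-R[:,2]*off,R
E
python3 -c "
from place import *
p,R=pose()
rel(np.array([.49,.349,.22]),R)
off=p[2]-.033
print('off',off)
P,R2=placep(.14,.09,off);rel(P,R2)
"
```

```text
12.07 [0.4909 0.3498 0.0329] [ 1.7995e+02 -2.0000e-02  1.6732e+02] F [-0.9 -5.6  6.7] M [-1.09  0.22  0.03] op 0.0391 q [35.5 13.2 -3.8 72.9  0.1 48.1]
xyz [ 0.0008 -0.0008 -0.1871] w [0. 0. 0.] -> [0.49  0.349 0.22 ]
off -9.81790611536762e-05
xyz [-0.2243 -0.3037 -0.1731] w [-11.93   0.77  -7.46] -> [0.6431 0.0041 0.2057]
```

Emit:
play_rows:
  targets:
    - {"fingers": -0.5,"x": 0,"y": 0,"z": -0.02,"wx": 0,"wy": 0,"wz": 0}
    - {"fingers": -0.5,"x": 0,"y": 0,"z": -0.055,"wx": 0,"wy": 0,"wz": 0}
    - {"fingers": -0.5,"x": 0,"y": 0,"z": -0.095,"wx": 0,"wy": 0,"wz": 0}
    - {"fingers": -0.5,"x": 0,"y": 0,"z": -0.135,"wx": 0,"wy": 0,"wz": 0}
    - {"fingers": -0.5,"x": 0,"y": 0,"z": -0.165,"wx": 0,"wy": 0,"wz": 0}
    - {"fingers": -0.5,"x": 0,"y": 0,"z": -0.182,"wx": 0,"wy": 0,"wz": 0}
    - {"fingers": -0.5,"x": -0.015,"y": -0.022,"z": -0.182,"wx": -0.8,"wy": 0,"wz": -0.5}
    - {"fingers": -0.5,"x": -0.035,"y": -0.05,"z": -0.182,"wx": -2,"wy": 0.1,"wz": -1.2}
    - {"fingers": -0.5,"x": -0.055,"y": -0.077,"z": -0.181,"wx": -3,"wy": 0.2,"wz": -1.9}
    - {"fingers": -0.5,"x": -0.077,"y": -0.105,"z": -0.18,"wx": -4,"wy": 0.2,"wz": -2.6}

```text
time: 12.9
ee_pos: [0.543, 0.2298, 0.2118]
tcp_rot: [175.9, -0.2, 170.1]
wrist_force: [0.4, 0.5, -1.4]
opening: 0.0385
```

```bash
python3 -c "
from place import *
P,R2=placep(.14,.09,0);rel(P,R2)
im,d=bot.camera('scene');cv2.imwrite('pics/s10.png',cv2.resize(im[100:280,120:400],None,fx=2.7,fy=2.7,interpolation=cv2.INTER_CUBIC))
"
```

```text
12.9 [0.543  0.2298 0.2118] [ 1.7587e+02 -1.6000e-01  1.7006e+02] F [ 0.4  0.5 -1.4] M [-0.11 -0.02 -0.01] op 0.0385 q [21.3  7.9  9.7 89.9  3.6 31.3]
xyz [-0.1376 -0.205  -0.0091] w [-7.86  0.51 -4.72] -> [0.6431 0.0041 0.2058]
```

View pics/s10.png

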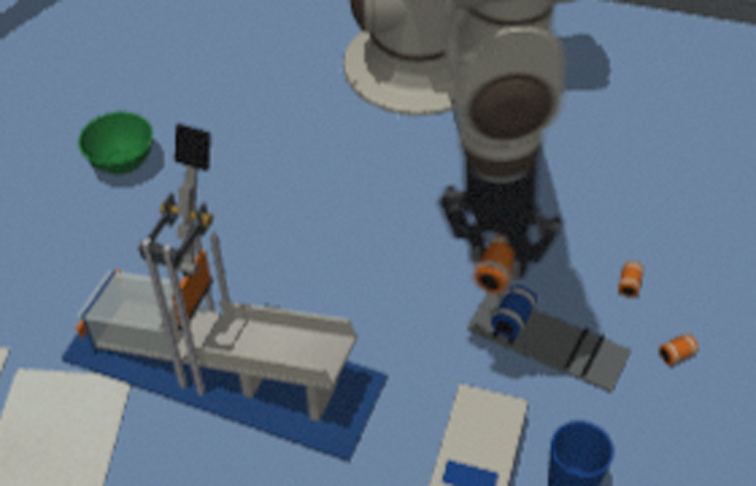

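Emit:
play_rows:
  targets:
    - {"fingers": -0.5,"x": -0.018,"y": -0.026,"z": -0.009,"wx": -1,"wy": 0.1,"wz": -0.6}
    - {"fingers": -0.5,"x": -0.036,"y": -0.053,"z": -0.009,"wx": -2,"wy": 0.1,"wz": -1.2}
    - {"fingers": -0.5,"x": -0.055,"y": -0.08,"z": -0.009,"wx": -3.1,"wy": 0.2,"wz": -1.9}
    - {"fingers": -0.5,"x": -0.075,"y": -0.11,"z": -0.009,"wx": -4.2,"wy": 0.3,"wz": -2.5}
    - {"fingers": -0.5,"x": -0.095,"y": -0.14,"z": -0.009,"wx": -5.4,"wy": 0.3,"wz": -3.2}
    - {"fingers": -0.5,"x": -0.113,"y": -0.167,"z": -0.009,"wx": -6.4,"wy": 0.4,"wz": -3.8}
    - {"fingers": -0.5,"x": -0.128,"y": -0.19,"z": -0.009,"wx": -7.3,"wy": 0.5,"wz": -4.4}
    - {"fingers": -0.5,"x": -0.137,"y": -0.201,"z": -0.009,"wx": -7.8,"wy": 0.5,"wz": -4.7}
    - {"fingers": -0.5,"x": -0.137,"y": -0.201,"z": -0.009,"wx": -7.8,"wy": 0.5,"wz": -4.7}

```text
time: 13.7
ee_pos: [0.6435, 0.0053, 0.2045]
tcp_rot: [168.2, -0.1, 174.5]
wrist_force: [0.8, 0.1, -1.7]
opening: 0.0388
```

```bash
python3 -c "
from place import *
for c in(.03,.01,.002):
    P,R2=placep(.145,c,0);rel(P,R2)
for n in('scene','top'):
    im,d=bot.camera(n);cv2.imwrite(f'pics/{n}_11.png',cv2.resize(im[100:280,120:400],None,fx=2.7,fy=2.7,interpolation=cv2.INTER_CUBIC))
"
```

```text
13.7 [0.6435 0.0053 0.2045] [ 1.6820e+02 -1.0000e-01  1.7448e+02] F [ 0.8  0.1 -1.7] M [-0.21 -0.06 -0.06] op 0.0388 q [-4.5 17.  19.2 92.  11.8  1. ]
xyz [0.0003 0.0076 0.0581] w [-0.2  -0.03 -0.33] -> [0.645  0.0245 0.1491]
xyz [0.0003 0.0087 0.0781] w [-0.2  -0.03 -0.33] -> [0.6454 0.0297 0.1298]
xyz [0.0003 0.0091 0.0861] w [-0.2  -0.03 -0.33] -> [0.6456 0.0317 0.1221]
```

View pics/scene_11.png

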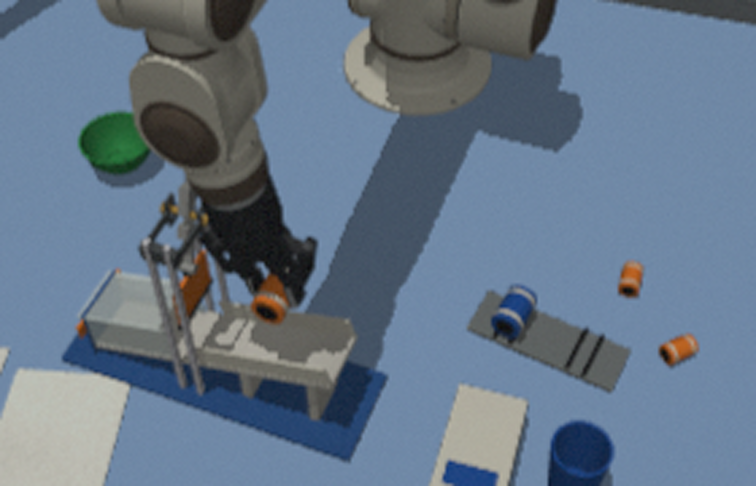

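View pics/top_11.png

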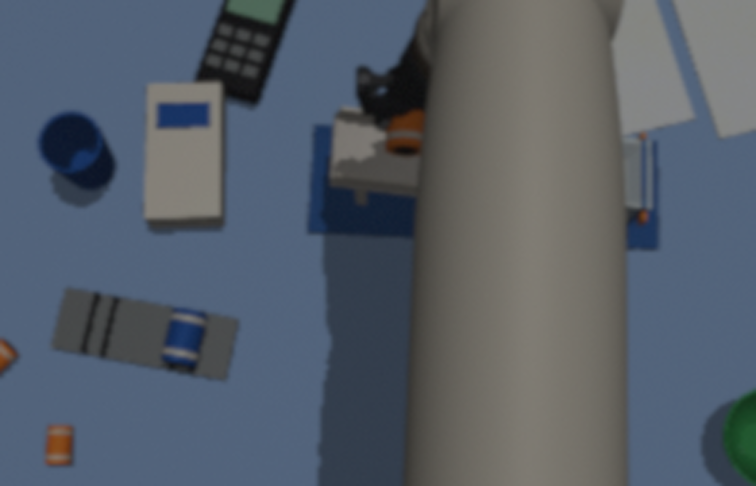

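The wrist comes close to the handle at a 12° tilt, so I'll cut the tilt to 5°, which swings the wrist away from the bar.

```bash
sed -i 's/^TILT=12/TILT=5/' place.py; python3 -c "
from place import *
for c in(.08,.03,.010,.003):
    P,R2=placep(.15,c,0);rel(P,R2)
"
```

```text
13.8 [0.6426 0.0081 0.2051] [ 1.6819e+02 -1.0000e-01  1.7459e+02] F [ 0.7  1.2 -1.3] M [-0.23 -0.   -0.03] op 0.0389 q [-4.3 16.9 19.1 92.  11.8  1.1]
xyz [-0.0009  0.0072  0.0079] w [ 6.81 -0.07 -0.22] -> [0.6442 0.0166 0.1988]
xyz [-0.0009  0.01    0.0578] w [ 6.81 -0.07 -0.22] -> [0.6454 0.0295 0.1505]
xyz [-0.0009  0.0111  0.0778] w [ 6.81 -0.07 -0.22] -> [0.6459 0.0347 0.1312]
xyz [-0.0009  0.0115  0.0848] w [ 6.81 -0.07 -0.22] -> [0.6461 0.0365 0.1244]
```

Emit:
play_rows:
  targets:
    - {"fingers": -0.5,"x": -0.001,"y": 0.007,"z": 0.0,"wx": 3.4,"wy": 0,"wz": -0.1}
    - {"fingers": -0.5,"x": -0.001,"y": 0.007,"z": 0.005,"wx": 6.8,"wy": 0,"wz": -0.2}
    - {"fingers": -0.5,"x": -0.001,"y": 0.0085,"z": 0.025,"wx": 6.8,"wy": 0,"wz": -0.2}
    - {"fingers": -0.5,"x": -0.001,"y": 0.0095,"z": 0.045,"wx": 6.8,"wy": 0,"wz": -0.2}
    - {"fingers": -0.5,"x": -0.001,"y": 0.01,"z": 0.058,"wx": 6.8,"wy": 0,"wz": -0.2}
    - {"fingers": -0.5,"x": -0.001,"y": 0.0105,"z": 0.068,"wx": 6.8,"wy": 0,"wz": -0.2}
    - {"fingers": -0.5,"x": -0.001,"y": 0.0105,"z": 0.068,"wx": 6.8,"wy": 0,"wz": -0.2}
    - {"fingers": -0.5,"x": -0.001,"y": 0.0105,"z": 0.068,"wx": 6.8,"wy": 0,"wz": -0.2}

```text
time: 14.47
ee_pos: [0.6451, 0.0329, 0.1404]
tcp_rot: [175.0, -0.1, 174.9]
wrist_force: [0.8, 0.0, -1.0]
opening: 0.0386
```

```bash
python3 -c "
from place import *
for c in(.010,.003):
    P,R2=placep(.15,c,0);rel(P,R2)
for n in('scene','top'):
    im,d=bot.camera(n);cv2.imwrite(f'pics/{n}_12.png',cv2.resize(im[120:260,130:330],None,fx=3.7,fy=3.7,interpolation=cv2.INTER_CUBIC))
"
```

```text
14.47 [0.6451 0.0329 0.1404] [ 1.7500e+02 -1.2000e-01  1.7491e+02] F [ 0.8  0.  -1. ] M [-0.06 -0.01 -0.02] op 0.0386 q [ 0.8 17.  12.5 85.2  5.   5.9]
xyz [-0.0006  0.001   0.0093] w [ 0.   -0.13  0.09] -> [0.6459 0.0347 0.1312]
xyz [-0.0006  0.0022  0.0162] w [ 0.   -0.13  0.09] -> [0.6461 0.0365 0.1244]
```

View pics/scene_12.png

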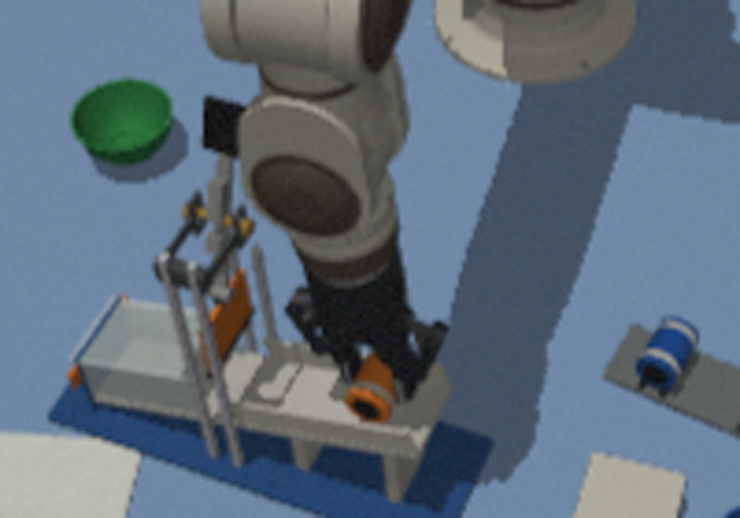

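```bash
python3 - <<'E'
from place import *
from packs import cyl
E
python3 - <<'E'
from mv import *
im,d=bot.camera('scene');P=cloud('scene',d)*1000
hsv=cv2.cvtColor(im,cv2.COLOR_BGR2HSV)
loc=(P-[633.5,-106.8,0])@Rn.from_euler('z',-5.3,degrees=True).as_matrix()
m=(hsv[...,0]<14)&(hsv[...,1]>120)&(loc[...,1]>90)&(loc[...,1]<200)&(np.abs(loc[...,0])<60)&(loc[...,2]>80)&(d>0)
L=loc[m];print(m.sum(),np.percentile(L,[2,10,50,90,98],axis=0).round(1))
# walls: light pixels
for y in(100,120,180):
    s=(np.abs(loc[...,1]-y)<5)&(np.abs(loc[...,0])<60)&(loc[...,2]>60)&(loc[...,2]<160)&(d>0)
    A=loc[s];A=A[np.argsort(A[:,0])];print(y,A[:, [0,2]].round(0).astype(int).tolist()[:60])
E
```

```text
14.57 [0.6458 0.0324 0.1414] [ 1.7499e+02 -2.0000e-02  1.7487e+02] F [ 0.5 -1.3 -0.6] M [-0.13  0.01  0.04] op 0.0387 q [ 0.8 17.  12.6 85.2  5.   5.9]
14.57 [0.6458 0.0324 0.1414] [ 1.7499e+02 -2.0000e-02  1.7487e+02] F [ 0.5 -1.3 -0.6] M [-0.13  0.01  0.04] op 0.0387 q [ 0.8 17.  12.6 85.2  5.   5.9]
orange scene 2 [491.  355.5] -12.3 0.0
orange top 0 [490. 350.] -10.0 nan
orange both 2 [491.  355.5] -12.3 0.0
blue scene 209 [468.9 253.1] -12.9 1.25
blue top 280 [467.1 250.4] -13.6 1.17
blue both 489 [468.2 251.5] -12.8 1.48
121 [[-13.9 121.9 131.4]
 [ -4.2 126.5 141.4]
 [ 20.  141.1 156.8]
 [ 28.6 155.1 161.3]
 [ 29.7 159.  163.5]]
100 [[-22, 85], [-16, 89], [-14, 87], [-13, 86], [-10, 85], [-8, 84], [-5, 87], [-2, 87], [0, 88], [0, 87], [1, 83], [1, 85], [4, 91], [5, 86], [6, 88], [7, 87], [9, 88], [9, 86], [11, 85], [11, 88], [35, 100], [36, 86], [36, 117], [36, 115], [36, 90], [36, 94], [37, 109], [37, 111], [37, 113], [37, 83], [37, 98], [37, 94], [38, 102], [38, 108], [39, 106], [39, 90], [40, 90]]
120 [[-18, 148], [-10, 149], [-9, 158], [-8, 156], [-7, 152], [-6, 147], [-4, 159], [-1, 153], [-1, 160], [0, 150], [3, 148], [4, 159], [5, 156], [7, 153], [7, 149], [8, 151], [8, 144], [9, 94], [10, 92], [10, 150], [11, 142], [11, 157], [11, 153], [12, 159], [12, 91], [13, 95], [13, 151], [20, 152], [27, 144], [27, 150], [29, 142], [35, 102], [36, 121], [36, 102], [36, 110], [37, 91], [37, 125], [37, 99], [37, 95], [37, 108], [37, 121], [38, 102], [38, 117], [38, 120], [38, 119], [38, 95], [38, 91], [38, 116], [38, 112], [39, 100], [40, 93]]
  return _methods._mean(a, axis=axis, dtype=dtype,
  ret = ret.dtype.type(ret / rcount)
```

Emit:
play_rows:
  targets:
    - {"fingers": -0.5,"x": -0.0006,"y": 0.0005,"z": 0.005,"wx": 0,"wy": 0,"wz": 0}
    - {"fingers": -0.5,"x": -0.0006,"y": 0.001,"z": 0.01,"wx": 0,"wy": 0,"wz": 0}
    - {"fingers": -0.5,"x": -0.0006,"y": 0.002,"z": 0.0145,"wx": 0,"wy": 0,"wz": 0}
    - {"fingers": -0.5,"x": -0.0006,"y": 0.0022,"z": 0.0165,"wx": 0,"wy": 0,"wz": 0}
    - {"fingers": -0.5,"x": -0.0006,"y": 0.0022,"z": 0.0165,"wx": 0,"wy": 0,"wz": 0}

```text
time: 15.13
ee_pos: [0.6459, 0.0363, 0.1227]
tcp_rot: [175.0, -0.2, 174.9]
wrist_force: [-0.3, -0.1, -0.7]
opening: 0.0387
```

```bash
python3 -c "
from place import *
for c in(.003,.000):
    P,R2=placep(.15,c,0);rel(P,R2)
"
```

```text
15.13 [0.6459 0.0363 0.1227] [175.    -0.2  174.89] F [-0.3 -0.1 -0.7] M [-0.13 -0.01 -0.01] op 0.0387 q [ 1.1 17.2 10.9 83.3  5.   6.2]
xyz [-0.0002  0.0003 -0.0016] w [-0.   -0.2   0.07] -> [0.6461 0.0365 0.1244]
xyz [-0.0002  0.0008  0.0013] w [-0.   -0.2   0.07] -> [0.6461 0.0372 0.1215]
```

Emit:
play_rows:
  targets:
    - {"fingers": -0.5,"x": 0,"y": 0,"z": 0.001,"wx": 0,"wy": 0,"wz": 0}
    - {"fingers": -0.5,"x": 0,"y": 0,"z": 0.002,"wx": 0,"wy": 0,"wz": 0}
    - {"fingers": 0.0,"x": 0,"y": 0,"z": 0.002,"wx": 0,"wy": 0,"wz": 0}
    - {"fingers": 0.2,"x": 0,"y": 0,"z": 0.001,"wx": 0,"wy": 0,"wz": 0}
    - {"fingers": 0.4,"x": 0,"y": 0,"z": -0.003,"wx": 0,"wy": 0,"wz": 0}
    - {"fingers": 0.6,"x": 0,"y": 0,"z": -0.006,"wx": 0,"wy": 0,"wz": 0}
    - {"fingers": 0.6,"x": 0,"y": 0,"z": -0.012,"wx": 0,"wy": 0,"wz": 0}
    - {"fingers": 0.6,"x": 0,"y": 0,"z": -0.022,"wx": 0,"wy": 0,"wz": 0}
    - {"fingers": 0.6,"x": 0,"y": 0,"z": -0.035,"wx": 0,"wy": 0,"wz": 0}
    - {"fingers": 0.6,"x": 0,"y": 0,"z": -0.055,"wx": 0,"wy": 0,"wz": 0}
    - {"fingers": 0.6,"x": 0,"y": 0,"z": -0.085,"wx": 0,"wy": 0,"wz": 0}
    - {"fingers": 0.6,"x": 0,"y": 0,"z": -0.11,"wx": 0,"wy": 0,"wz": 0}

```text
time: 16.13
ee_pos: [0.6454, 0.0264, 0.2359]
tcp_rot: [175.0, -0.1, 174.9]
wrist_force: [-0.2, 0.5, 1.3]
opening: 0.0682
```

```bash
python3 -c "
from place import *
rel(np.array([.4684,.2516,.17]),barR(0,77.35))
for n in('scene','top'):
    im,d=bot.camera(n);cv2.imwrite(f'pics/{n}_13.png',cv2.resize(im[120:260,130:330],None,fx=3.7,fy=3.7,interpolation=cv2.INTER_CUBIC))
"
```

```text
16.13 [0.6454 0.0264 0.2359] [ 1.7499e+02 -6.0000e-02  1.7488e+02] F [-0.2  0.5  1.3] M [-0.08  0.04  0.  ] op 0.0682 q [ 0.2 18.2 24.6 96.   5.   5.4]
xyz [0.1963 0.2019 0.0841] w [ 5.   -0.39  7.52] -> [0.4684 0.2516 0.17  ]
```

View pics/scene_13.png

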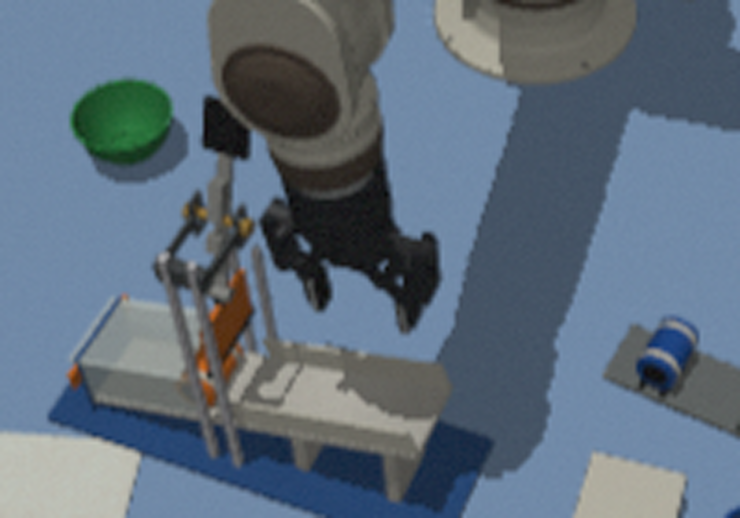

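Emit:
play_rows:
  targets:
    - {"fingers": 0.5,"x": 0.012,"y": 0.012,"z": 0.003,"wx": 0.3,"wy": 0,"wz": 0.5}
    - {"fingers": 0.5,"x": 0.035,"y": 0.036,"z": 0.01,"wx": 1,"wy": 0,"wz": 1.5}
    - {"fingers": 0.5,"x": 0.06,"y": 0.062,"z": 0.022,"wx": 1.6,"wy": -0.1,"wz": 2.4}
    - {"fingers": 0.5,"x": 0.085,"y": 0.088,"z": 0.036,"wx": 2.2,"wy": -0.2,"wz": 3.3}
    - {"fingers": 0.5,"x": 0.11,"y": 0.114,"z": 0.047,"wx": 2.9,"wy": -0.2,"wz": 4.3}
    - {"fingers": 0.5,"x": 0.135,"y": 0.139,"z": 0.058,"wx": 3.5,"wy": -0.3,"wz": 5.2}
    - {"fingers": 0.5,"x": 0.16,"y": 0.164,"z": 0.068,"wx": 4.1,"wy": -0.3,"wz": 6.1}
    - {"fingers": 0.5,"x": 0.18,"y": 0.186,"z": 0.077,"wx": 4.6,"wy": -0.4,"wz": 6.9}
    - {"fingers": 0.5,"x": 0.192,"y": 0.198,"z": 0.082,"wx": 4.9,"wy": -0.4,"wz": 7.4}
    - {"fingers": 0.5,"x": 0.1963,"y": 0.2019,"z": 0.084,"wx": 5,"wy": -0.4,"wz": 7.5}
    - {"fingers": 0.5,"x": 0.1963,"y": 0.2019,"z": 0.084,"wx": 5,"wy": -0.4,"wz": 7.5}
    - {"fingers": 0.5,"x": 0.1963,"y": 0.2019,"z": 0.084,"wx": 5,"wy": -0.4,"wz": 7.5}

```text
time: 17.23
ee_pos: [0.4689, 0.2515, 0.168]
tcp_rot: [-180.0, -0.0, 167.4]
wrist_force: [0.1, 0.1, 0.6]
opening: 0.0641
```

```bash
python3 -c "
from place import *
rel(np.array([.4684,.2516,.031]),barR(0,77.35))
for n in('scene','top'):
    im,d=bot.camera(n);cv2.imwrite(f'pics/{n}_14.png',cv2.resize(im[120:260,130:330],None,fx=3.7,fy=3.7,interpolation=cv2.INTER_CUBIC))
"
```

```text
17.23 [0.4689 0.2515 0.168 ] [-1.8000e+02 -1.0000e-02  1.6741e+02] F [0.1 0.1 0.6] M [-0.   -0.01 -0.01] op 0.0641 q [28.2  1.7 -1.6 86.7  0.  40.8]
xyz [ 0.0005 -0.      0.137 ] w [-0.   -0.01  0.06] -> [0.4684 0.2516 0.031 ]
```

View pics/scene_14.png

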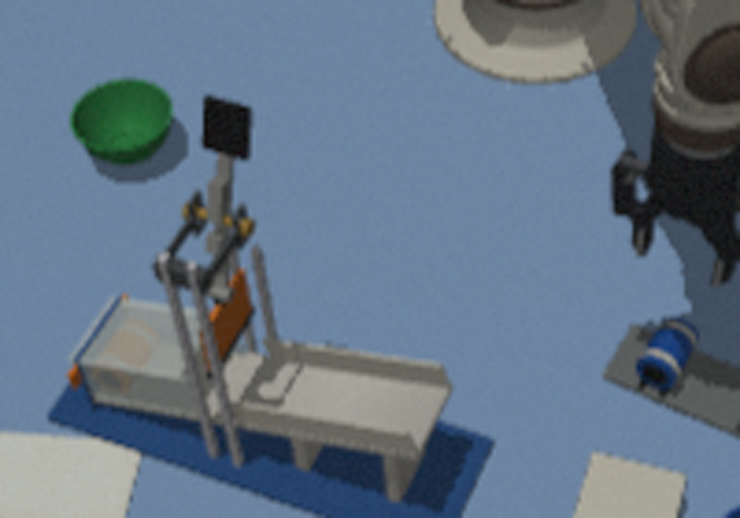

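The orange pack is lying at the outlet, visible through the roof at about (125,345). Now I'll pick up the blue pack.

Emit:
play_rows:
  grip_force: 40
  targets:
    - {"fingers": 0.5,"x": 0,"y": 0,"z": 0.02,"wx": 0,"wy": 0,"wz": 0}
    - {"fingers": 0.5,"x": 0.0005,"y": 0,"z": 0.055,"wx": 0,"wy": 0,"wz": 0}
    - {"fingers": 0.5,"x": 0.0005,"y": 0,"z": 0.09,"wx": 0,"wy": 0,"wz": 0}
    - {"fingers": 0.5,"x": 0.0005,"y": 0,"z": 0.12,"wx": 0,"wy": 0,"wz": 0}
    - {"fingers": 0.5,"x": 0.0005,"y": 0,"z": 0.133,"wx": 0,"wy": 0,"wz": 0}
    - {"fingers": 0.5,"x": 0.0005,"y": 0,"z": 0.137,"wx": 0,"wy": 0,"wz": 0}
    - {"fingers": 0.1,"x": 0.0005,"y": 0,"z": 0.137,"wx": 0,"wy": 0,"wz": 0}
    - {"fingers": 0,"x": 0.0005,"y": 0,"z": 0.137,"wx": 0,"wy": 0,"wz": 0}
    - {"fingers": -0.3,"x": 0.0005,"y": 0,"z": 0.137,"wx": 0,"wy": 0,"wz": 0}
    - {"fingers": -0.5,"x": 0.0005,"y": 0,"z": 0.137,"wx": 0,"wy": 0,"wz": 0}
    - {"fingers": -0.5,"x": 0.0005,"y": 0,"z": 0.137,"wx": 0,"wy": 0,"wz": 0}
    - {"fingers": -0.5,"x": 0.0005,"y": 0,"z": 0.137,"wx": 0,"wy": 0,"wz": 0}

```text
time: 18.33
ee_pos: [0.4692, 0.2518, 0.0326]
tcp_rot: [180.0, 0.1, 167.3]
wrist_force: [0.7, -4.3, 7.0]
opening: 0.0384
```

Emit:
play_rows:
  targets:
    - {"fingers": -0.5,"x": 0,"y": 0,"z": -0.02,"wx": 0,"wy": 0,"wz": 0}
    - {"fingers": -0.5,"x": 0,"y": 0,"z": -0.055,"wx": 0,"wy": 0,"wz": 0}
    - {"fingers": -0.5,"x": 0,"y": 0,"z": -0.095,"wx": 0,"wy": 0,"wz": 0}
    - {"fingers": -0.5,"x": 0,"y": 0,"z": -0.135,"wx": 0,"wy": 0,"wz": 0}
    - {"fingers": -0.5,"x": 0,"y": 0,"z": -0.165,"wx": 0,"wy": 0,"wz": 0}
    - {"fingers": -0.5,"x": 0,"y": 0,"z": -0.182,"wx": 0,"wy": 0,"wz": 0}
    - {"fingers": -0.5,"x": 0,"y": 0,"z": -0.182,"wx": 0,"wy": 0,"wz": 0}

```text
time: 18.92
ee_pos: [0.4695, 0.2528, 0.2181]
tcp_rot: [179.7, 0.3, 167.4]
wrist_force: [1.0, 0.6, -1.3]
opening: 0.0388
```

```bash
python3 -c "
from place import *
for c in(.08,.013):
    P,R2=placep(.15,c,0);rel(P,R2)
"
```

```text
18.92 [0.4695 0.2528 0.2181] [179.7    0.29 167.38] F [ 1.   0.6 -1.3] M [0.03 0.01 0.  ] op 0.0388 q [28.3  1.8  4.1 91.8  0.  40.9]
xyz [-0.222  -0.1924  0.0194] w [-4.72  0.63 -7.4 ] -> [0.6442 0.0166 0.1988]
xyz [-0.2195 -0.1755  0.0842] w [-4.72  0.63 -7.4 ] -> [0.6458 0.0339 0.1341]
```

Emit:
play_rows:
  targets:
    - {"fingers": -0.5,"x": -0.015,"y": -0.013,"z": 0,"wx": -0.3,"wy": 0,"wz": -0.5}
    - {"fingers": -0.5,"x": -0.038,"y": -0.033,"z": 0,"wx": -0.8,"wy": 0.1,"wz": -1.3}
    - {"fingers": -0.5,"x": -0.062,"y": -0.054,"z": 0,"wx": -1.3,"wy": 0.2,"wz": -2.1}
    - {"fingers": -0.5,"x": -0.087,"y": -0.075,"z": 0,"wx": -1.8,"wy": 0.2,"wz": -2.9}
    - {"fingers": -0.5,"x": -0.112,"y": -0.097,"z": 0,"wx": -2.4,"wy": 0.3,"wz": -3.7}
    - {"fingers": -0.5,"x": -0.137,"y": -0.119,"z": 0,"wx": -2.9,"wy": 0.4,"wz": -4.6}
    - {"fingers": -0.5,"x": -0.162,"y": -0.14,"z": 0.002,"wx": -3.4,"wy": 0.5,"wz": -5.4}
    - {"fingers": -0.5,"x": -0.187,"y": -0.162,"z": 0.005,"wx": -4,"wy": 0.5,"wz": -6.2}
    - {"fingers": -0.5,"x": -0.208,"y": -0.18,"z": 0.01,"wx": -4.4,"wy": 0.6,"wz": -6.9}
    - {"fingers": -0.5,"x": -0.219,"y": -0.19,"z": 0.018,"wx": -4.7,"wy": 0.6,"wz": -7.3}
    - {"fingers": -0.5,"x": -0.222,"y": -0.192,"z": 0.025,"wx": -4.7,"wy": 0.6,"wz": -7.4}
    - {"fingers": -0.5,"x": -0.222,"y": -0.188,"z": 0.04,"wx": -4.7,"wy": 0.6,"wz": -7.4}
    - {"fingers": -0.5,"x": -0.221,"y": -0.182,"z": 0.06,"wx": -4.7,"wy": 0.6,"wz": -7.4}
    - {"fingers": -0.5,"x": -0.22,"y": -0.178,"z": 0.075,"wx": -4.7,"wy": 0.6,"wz": -7.4}
    - {"fingers": -0.5,"x": -0.22,"y": -0.178,"z": 0.075,"wx": -4.7,"wy": 0.6,"wz": -7.4}
    - {"fingers": -0.5,"x": -0.22,"y": -0.178,"z": 0.075,"wx": -4.7,"wy": 0.6,"wz": -7.4}

```text
time: 20.25
ee_pos: [0.6429, 0.0308, 0.1367]
tcp_rot: [175.3, -0.5, 174.8]
wrist_force: [-0.5, 0.2, -1.0]
opening: 0.0386
```

Run:
```python
from place import *
for c in(.003,.0):
    P,R2=placep(.15,c,0);rel(P,R2)
im,d=bot.camera('scene');P=cloud('scene',d)*1000
cv2.imwrite('pics/s15.png',cv2.resize(im[120:260,130:330],None,fx=3.7,fy=3.7,interpolation=cv2.INTER_CUBIC))
hsv=cv2.cvtColor(im,cv2.COLOR_BGR2HSV)
loc=(P-[633.5,-106.8,0])@Rn.from_euler('z',-5.3,degrees=True).as_matrix()
m=(np.abs(hsv[...,0].astype(int)-112)<10)&(hsv[...,1]>150)&(loc[...,1]>90)&(loc[...,1]<200)&(np.abs(loc[...,0])<60)&(loc[...,2]>100)&(d>0)
L=loc[m];print(m.sum(),np.percentile(L,[2,10,50,90,98],axis=0).round(1))
```

```text
20.25 [0.6429 0.0308 0.1367] [175.29  -0.46 174.84] F [-0.5  0.2 -1. ] M [-0.13  0.01  0.03] op 0.0386 q [ 0.7 17.  12.2 85.2  4.7  5.9]
xyz [-0.0027  0.0049  0.0127] w [-0.29 -0.46  0.  ] -> [0.6461 0.0365 0.1244]
xyz [-0.0027  0.0054  0.0157] w [-0.29 -0.46  0.  ] -> [0.6461 0.0372 0.1215]
86 [[-12.9 123.5 131.6]
 [ -7.2 126.9 143.9]
 [ 12.3 139.5 153.4]
 [ 25.5 152.9 157.6]
 [ 26.8 156.5 196.6]]
```

View pics/s15.png

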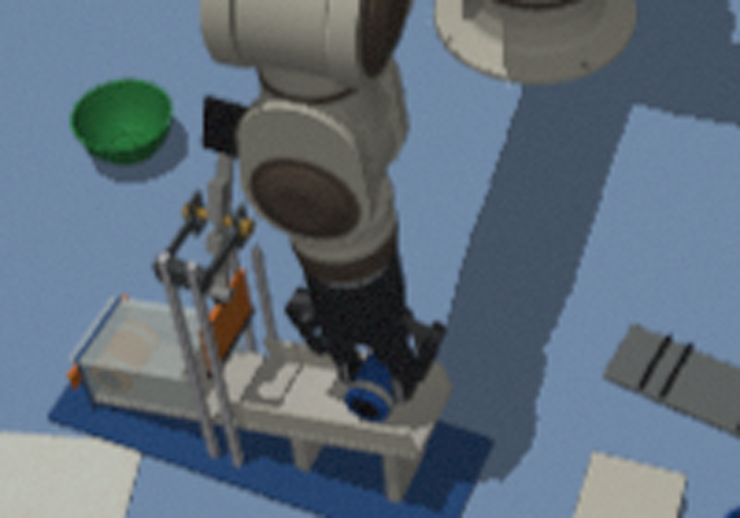

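Emit:
play_rows:
  targets:
    - {"fingers": -0.5,"x": -0.0027,"y": 0.002,"z": 0,"wx": -0.2,"wy": -0.4,"wz": 0}
    - {"fingers": -0.5,"x": -0.0027,"y": 0.004,"z": 0.004,"wx": -0.3,"wy": -0.4,"wz": 0}
    - {"fingers": -0.5,"x": -0.0027,"y": 0.005,"z": 0.009,"wx": -0.3,"wy": -0.4,"wz": 0}
    - {"fingers": -0.5,"x": -0.0027,"y": 0.005,"z": 0.0135,"wx": -0.3,"wy": -0.4,"wz": 0}
    - {"fingers": -0.5,"x": -0.0027,"y": 0.005,"z": 0.0145,"wx": -0.3,"wy": -0.4,"wz": 0}
    - {"fingers": -0.5,"x": -0.0027,"y": 0.005,"z": 0.0145,"wx": -0.3,"wy": -0.4,"wz": 0}

```text
time: 20.8
ee_pos: [0.6467, 0.0359, 0.1228]
tcp_rot: [175.0, -0.0, 174.8]
wrist_force: [-0.4, -0.2, -0.6]
opening: 0.0386
```

```bash
python3 -c "
from place import *
for c in(.003,.0):
    P,R2=placep(.15,c,0);rel(P,R2)
"
```

```text
20.8 [0.6467 0.0359 0.1228] [174.99  -0.   174.75] F [-0.4 -0.2 -0.6] M [-0.13  0.05 -0.05] op 0.0386 q [ 1.1 17.1 10.8 83.1  5.   6.4]
xyz [ 0.0007  0.0006 -0.0016] w [ 0.01  0.   -0.05] -> [0.6461 0.0365 0.1244]
xyz [0.0007 0.0011 0.0014] w [ 0.01  0.   -0.05] -> [0.6461 0.0372 0.1215]
```

Emit:
play_rows:
  targets:
    - {"fingers": -0.5,"x": 0,"y": 0,"z": 0.001,"wx": 0,"wy": 0,"wz": 0}
    - {"fingers": -0.5,"x": 0,"y": 0,"z": 0.002,"wx": 0,"wy": 0,"wz": 0}
    - {"fingers": 0.0,"x": 0,"y": 0,"z": 0.002,"wx": 0,"wy": 0,"wz": 0}
    - {"fingers": 0.2,"x": 0,"y": 0,"z": 0.001,"wx": 0,"wy": 0,"wz": 0}
    - {"fingers": 0.4,"x": 0,"y": 0,"z": -0.003,"wx": 0,"wy": 0,"wz": 0}
    - {"fingers": 0.6,"x": 0,"y": 0,"z": -0.006,"wx": 0,"wy": 0,"wz": 0}
    - {"fingers": 0.6,"x": 0,"y": 0,"z": -0.012,"wx": 0,"wy": 0,"wz": 0}
    - {"fingers": 0.6,"x": 0,"y": 0,"z": -0.022,"wx": 0,"wy": 0,"wz": 0}
    - {"fingers": 0.6,"x": 0,"y": 0,"z": -0.035,"wx": 0,"wy": 0,"wz": 0}
    - {"fingers": 0.6,"x": 0,"y": 0,"z": -0.055,"wx": 0,"wy": 0,"wz": 0}
    - {"fingers": 0.6,"x": 0,"y": 0,"z": -0.085,"wx": 0,"wy": 0,"wz": 0}
    - {"fingers": 0.6,"x": 0,"y": 0,"z": -0.11,"wx": 0,"wy": 0,"wz": 0}
    - {"fingers": 0.6,"x": 0.03,"y": 0.03,"z": -0.11,"wx": 0,"wy": 0,"wz": 0}
    - {"fingers": 0.6,"x": 0.06,"y": 0.06,"z": -0.11,"wx": 0,"wy": 0,"wz": 0}
    - {"fingers": 0.6,"x": 0.09,"y": 0.09,"z": -0.11,"wx": 0,"wy": 0,"wz": 0}
    - {"fingers": 0.6,"x": 0.12,"y": 0.12,"z": -0.11,"wx": 0,"wy": 0,"wz": 0}
    - {"fingers": 0.6,"x": 0.15,"y": 0.15,"z": -0.11,"wx": 0,"wy": 0,"wz": 0}
    - {"fingers": 0.6,"x": 0.15,"y": 0.15,"z": -0.11,"wx": 0,"wy": 0,"wz": 0}
    - {"fingers": 0.6,"x": 0.15,"y": 0.15,"z": -0.11,"wx": 0,"wy": 0,"wz": 0}

```text
time: 22.38
ee_pos: [0.5092, 0.1906, 0.248]
tcp_rot: [174.9, 0.2, 174.9]
wrist_force: [0.4, 0.6, -0.4]
opening: 0.0685
```

```bash
python3 -c "
from mv import *
ob()
for n in('scene','top'):
    im,d=bot.camera(n);cv2.imwrite(f'pics/{n}_16.png',cv2.resize(im[120:260,130:330] if n=='scene' else im[90:220,220:400],None,fx=3.7,fy=3.7,interpolation=cv2.INTER_CUBIC))
    for q in('orange_pack','blue_pack','bowl','phone_box','pen_cup'):
        print(n,q,[(np.round(r['extent']).tolist(),round(r['confidence'],2)) for r in bot.look_for(q,n)[:3]])
"
```

```text
22.38 [0.5092 0.1906 0.248 ] [174.92   0.2  174.95] F [ 0.4  0.6 -0.4] M [-0.11  0.03 -0.04] op 0.0685 q [18.2  1.9  7.4 93.3  4.6 23.3]
scene orange_pack [([349.0, 197.0, 355.0, 211.0], 0.57), ([364.0, 224.0, 379.0, 237.0], 0.49)]
scene blue_pack []
scene bowl [([150.0, 143.0, 175.0, 167.0], 0.98)]
scene phone_box [([276.0, 240.0, 316.0, 300.0], 0.93)]
scene pen_cup [([325.0, 256.0, 349.0, 289.0], 0.6)]
top orange_pack [([113.0, 222.0, 130.0, 241.0], 0.62), ([316.0, 138.0, 328.0, 165.0], 0.59)]
top blue_pack [([235.0, 116.0, 367.0, 191.0], 0.26)]
top bowl [([390.0, 242.0, 429.0, 282.0], 0.66)]
top phone_box []
top pen_cup []
```

View pics/scene_16.png

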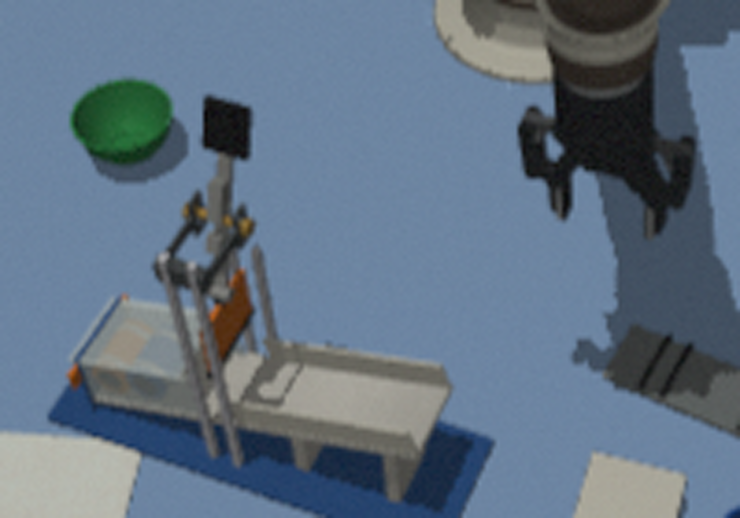

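View pics/top_16.png

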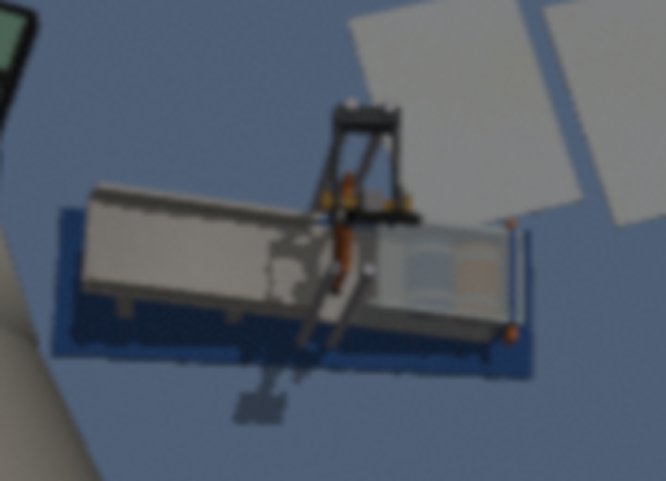

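Through the roof, the top view shows orange at the outlet (482,272) with blue right behind it (430,270). The gate is still hanging and the arm is clear, so I'll hand in.

```bash
python3 -c "
from mv import *
ob();print(bot.job_done())"
```

```text
22.98 [0.5105 0.1886 0.2459] [1.7499e+02 4.0000e-02 1.7472e+02] F [-0.8 -0.5  0.1] M [-0.11 -0.02 -0.01] op 0.0683 q [18.   2.1  7.4 93.2  4.6 23.3]
the job is handed in; nothing more can be done
None
```

The dispenser is refilled and the job is handed in at about 23 s, with the robot touching nothing.

- **Gate:** I lifted it by the handle and swung the slot over the pin in small steps, watching the force. The readings at the stops stayed under about 7 N. Once seated, the vertical load on the wrist went to about zero. After I let go, the gate hung open by itself at about 62 mm, worked out from the tool pose.
- **Packs:** I set the orange pack and then the blue one a little further up the lane than the load point, about 150 mm from the gate. The wider spot, with the tool tilted less, kept the wrist clear of the bar.
- **Final checks:** The last pictures show the orange pack at the outlet with the blue one right behind it, both square across the lane, and the gate still open. The bowl stands where it was in both views.
- **Checks that missed or disagreed:** The detector did not find the packs through the clear roof; its orange hits were look-alikes and the gate, so their order rests on my reading of the pictures. In the last top view it also missed the white box and blue cup, but it found both in the scene view, close to where they were at the start.

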